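Load a kiln shelf between its posts

TASK

Finish loading this kiln shelf for the bisque firing: stand the red-brown jar midway between the two tall posts and put its lid on it, stand the yellow-buff tumbler midway between the round post and the short post, and stand the cone pack midway between the tall square post and the short post. Put the loose post piece from the wooden board squarely on top of the short post, so that all three supports are equally tall and ready for the next shelf. Set the unfired pots and the lid down without dropping them, and leave the small grey dish where it is.

Things in the scene. Friction and masses are not known exactly. Their poses are not given: they have to be found in the camera images.
- shelf: Grey octagonal kiln shelf, 370 mm across flats, fixed, left or right of the middle, turned anyhow. Origin on the work surface under its centre; its top is 40 mm above that. The posts stand on it in an equilateral triangle of 220 mm sides about its centre. The ware starts beside it on a wooden board (top 18 mm above the work surface), with a flat wooden rib (62 x 46 x 6 mm, not needed).
- post_round: Tall round kiln post, cream, fixed on the shelf: 40 mm diameter, 100 mm high, dark bore seen in its top. Origin at the centre of its foot, on the shelf's top face; z up.
- post_square: Tall square kiln post, white, fixed on the shelf: 38 x 38 mm, 100 mm high, small dark bore in its top. Origin at the centre of its foot, on the shelf's top face; x and y along its sides, z up.
- post_short: Short square kiln post, pinkish buff, fixed on the shelf: 38 x 38 mm, 62 mm high, small dark bore in its top. Origin at the centre of its foot, on the shelf's top face; x and y along its sides, z up.
- jar_center (a point): Red-brown open jar of dry clay, loose, upright on the ware board: 62 mm outer diameter from 10 to 50 mm up, 60 mm high, 4 mm wall, mouth 52 mm wide. The point is on its axis, half-way up (30 mm above its foot); z up.
- lid_knob (a point): Red-brown jar lid, loose, right way up on the board: disc 64 mm wide, 6 mm thick; round knob on top, 20 mm wide, 24 mm high; tapered flange below (44 to 34 mm wide, 8 mm deep) that drops into the jar's mouth. The point is mid-knob, 12 mm above the disc's top, 26 mm above the flange's foot; seated (disc resting on the jar's rim) it is 48 mm above the jar's point. z up.
- tumbler_center (a point): Yellow-buff open tumbler of dry clay, loose, upright on the ware board: 72 mm high, almost straight, 54 mm diameter at the rim and 52 mm just above the foot. The point is on its axis, half-way up (36 mm above its foot), z up; it is best gripped in its upper half, so that the gripper stays clear of its rim.
- cones_plaque (a point): Cone pack, loose, on the board: off-white clay plaque 76 x 28 mm, 18 mm high (long side along its x), with three slender pastel cones in a row on it, leaning a little towards +x, up to 60 mm above the foot. The point is at the plaque's middle, 9 mm above its foot. It may be turned any way when placed. z up.
- block_center (a point): Loose kiln post piece, pinkish buff like the short post, on the ware board: 38 x 38 mm, 38 mm high, small dark bore in its top. The point is at its centre, 19 mm above its foot; x and y along its sides, z up. On the short post its sides should line up with that post's sides, any quarter turn.
- dish_center (a point): Small grey dish, loose, already standing on the shelf outside the triangle of posts: 68 mm diameter, 30 mm high. It must stay where it is. The point is on its axis, 15 mm above its foot.
Mind the look-alikes: they are no part of the job. What is shaped like the part that bears jar_center but orange is not meant. Leave any purple look-alike of the part that bears tumbler_center alone.

How it is judged (in metres and radians):
At the end, for the whole second after the job is handed in: Jar, tumbler and cone pack upright on the shelf, each within 15 mm of midway between its two posts (along and across); lid level on the jar, centred to 6 mm; loose piece flat on the short post, centred to 8 mm, sides in line to 0.2 rad (any quarter turn); all at rest (horizontal distance between each of jar_center, tumbler_center and post_round below 0.125 m and horizontal distance between each of jar_center, cones_plaque and post_square below 0.125 m and horizontal distance between jar_center and post_short between 0.1755 and 0.2055 m and z of jar_center in the frame of shelf between 0.065 and 0.075 m and angle between each of jar_center, tumbler_center, cones_plaque, lid_knob, block_center's own z axis and vertical below 0.1 rad and horizontal distance between each of tumbler_center, cones_plaque and post_short below 0.125 m and horizontal distance between tumbler_center and post_square between 0.1755 and 0.2055 m and z of tumbler_center in the frame of shelf between 0.071 and 0.081 m and horizontal distance between cones_plaque and post_round between 0.1755 and 0.2055 m and z of cones_plaque in the frame of shelf between 0.044 and 0.054 m and horizontal distance between lid_knob and jar_center below 0.006 m and z of lid_knob in the frame of jar_center between 0.043 and 0.053 m and horizontal distance between block_center and post_short below 0.008 m and z of block_center in the frame of post_short between 0.077 and 0.085 m and (angle between the x axis of block_center and the x axis of post_short, either way round below 0.2 rad or angle between the x axis of block_center and the y axis of post_short, either way round below 0.2 rad) and linear speed of each of jar, lid, tumbler, cones, block below 0.02 m/s); the robot touches nothing.
It fails at once if the small grey dish is pushed more than 15 mm from its place (distance of dish_center from where it was at the start of the episode above 0.015 m).
It fails at once if the jar, the tumbler or the lid is dropped: let go and falling from about 20 mm or more ((contact force between the fingers and jar below 0.1 N and linear speed of jar above 0.6 m/s) or (contact force between the fingers and tumbler below 0.1 N and linear speed of tumbler above 0.6 m/s) or (contact force between the fingers and lid below 0.1 N and linear speed of lid above 0.6 m/s and contact force between lid and jar below 0.1 N)).
It also fails if it takes over 141 s, if anything falls off the work surface, if the arm or the gripper's body presses on something with over 40 N, if the wrist force passes 120 N, or if a joint passes its speed limit or range.

ROBOT

A 6-joint arm with a two-finger parallel gripper is mounted at the origin on the work surface. World frame = base frame: x ahead of the robot, y to its left, z up, the work surface at z = 0. Lengths are in m, angles in degrees, forces in N, time in s.
With the tool pointing down it reaches from about 0.4 to 0.825 m from the base axis. Payload 7 kg.
Tool frame: the origin (TCP) lies midway between the tips of the shut fingers; the grasp point (between the pads) lies 19 mm behind it (ctrl.grasp_offset is the distance from the TCP to the grasp point, in m); z points along the fingers, x is the direction in which the jaws open and shut, and the axes are right-handed (so a half turn about z gives the same grasp; the last joint's range is limited). The gripper opens to 88 mm and grips with 3 to 60 N. Pads are 19 mm wide; open, the fingers measure 130 mm over their backs; the gripper's body (78 mm by 193 mm) begins 47 mm behind the grasp point.
Start: joints at [-56.431, 20.546, 0.682, 0, -70.136, -16.507], TCP at [0.198, -0.645, 0.201] pointing down, gripper open.
Joint ranges: [-176.03, 176.03], [-82.01, 121.73], [-58.28, 71.71], [-173.87, 95.51], [-174.79, -0.11], [-173.66, 173.66]. Speed limits (degrees/s): [136.94, 136.94, 172.46, 180, 180, 180].

INTERFACE

Orientations are given as [roll, pitch, yaw] about the fixed x, y, z axes, in that order (R = Rz(yaw) Ry(pitch) Rx(roll)).
In Python, from plant import sensors, snapshot, order, ctrl gives the robot as it stands.
- The arm moves only by the tool send_rows, never from a script. Its argument "commands" is a list of rows, each a list of 3 entries, a list of its own where there are three numbers: the closure, from 0 (fully open) to 1 (shut), then the shift along the world's x, y, z in units of 0.25 m (1.0 is 0.25 m), then the turn, a rotation vector about the world's x, y, z in units of 360 degrees (1.0 is 360 degrees). In form: [[hand, [x, y, z], [ax, ay, az]], ...]. A call has 1 to 12 rows; each row shifts and turns the pose as measured when the row begins; what a row does not reach is not made up. A row lasts 1/10 s, in which the tool goes at most 50 mm and 8.59 degrees, less where a joint would pass 70% of its speed; a pose out of reach is approached as far as the arm can. A call with a number of a shift or a turn outside -1 to 1 is refused whole. A call with a gripper value outside its range is refused whole. The fingers move at their own pace and stop on an object; the grip force is fixed at half the most. Time passes only in rows, so rows that do not move let the fingers close. It gives the time, the measured TCP pose, the force and the opening at its end, in the units of the state.
- sensors.get_obs(): the state, without advancing time (a new reading comes with each control period).
- snapshot(name): name is "side" or "top"; returns a dict with "color" (400x640x3 uint8, blue, green, red), "z_map" (400x640 float32, m along the optical axis (not along the pixel's ray), 0 where there is no reading), "mtx" (3x3 intrinsics, pixels), "xyz" and "attitude" of the camera in the world. Camera axes: x right, y down, z forward; pixel columns grow to the right and rows downward; lengths in m; the calibration is good to about 2 mm. A picture is of the moment at which its call begins.
- order.close_job(): hands the job in, once; it reports no verdict.
The state is a dict: "clock": time; "joint_pos": joint angles; "qvel": joint speeds; "tau": joint torques, N m; "tool_pos": TCP position; "orientation": TCP orientation; "force": force on the tool from outside, world axes, zero at the start; "moment": the same for the moment, N m; "opening": finger opening in m.
Only numpy, scipy, OpenCV 4.12 (cv2) and the standard library are available. Lean on these libraries where they do the work, as an engineer would, in place of code of your own. Each camera call takes 0.05 s, during which the arm holds its last target.

## Working session

There is one attempt and no reset: what is moved stays moved. The work goes in short steps, Python scripts to look and compute and a tool call to move; the robot and the scene stay as the last step left them, time stands still between calls to the robot, and variables do not carry over. Pictures are saved under pics/ and viewed, and the job is handed in when it is done.

Besides the shell and the picture viewer there is one more tool, called as a command line: name --argument value ..., lists and objects as JSON in quotes. send_rows: Moves the arm, as the interface text tells. Its arguments: {"type":"object","properties":{"commands":{"type":"array","items":{"type":"array"}}},"required":["commands"]}

```bash
ls; mkdir -p pics; python3 - <<'E'
from plant import sensors, snapshot, order, ctrl
import cv2, numpy as np
print(sensors.get_obs()); print(ctrl.grasp_offset)
for n in ("side","top"):
    s=snapshot(n); cv2.imwrite(f"pics/{n}0.png",s["color"]); print(n,s["mtx"],s["xyz"],s["attitude"])
    np.savez(f"{n}0.npz",**s)
E
```

```text
pics
{'clock': 0.0, 'joint_pos': array([-5.64312429e+01,  2.05899308e+01,  6.33368131e-01, -1.86971127e-02,
       -7.01359776e+01, -1.65059575e+01]), 'qvel': array([ 0.00115238,  0.03717489, -0.01161839,  0.05249557, -0.00212976,
       -0.11251282]), 'tau': array([ 2.99754516e-03, -5.82716417e+01,  2.93052417e+01,  6.99702457e+00,
        6.89351640e-03, -1.69596965e-04]), 'tool_pos': array([ 0.19785212, -0.64479479,  0.2002411 ]), 'orientation': array([-1.79990558e+02, -9.37208480e-02,  1.07056425e+02]), 'force': array([-0.24066708,  0.6125827 , -0.44284139]), 'moment': array([-0.05256457, -0.01568032, -0.02665269]), 'opening': 0.08737220628248621}
0.0188
side [[422.48576059   0.         325.54954399]
 [  0.         422.48576059 196.12084262]
 [  0.           0.           1.        ]] [0.38063121 1.01781046 0.84667497] [-126.87355303    0.60946719 -174.49614195]
top [[517.73734449   0.         324.73522098]
 [  0.         517.73734449 192.70714382]
 [  0.           0.           1.        ]] [0.38080747 0.0032061  1.42282166] [-174.78353726   -0.73176029  -90.55615714]
```

View pics/top0.png

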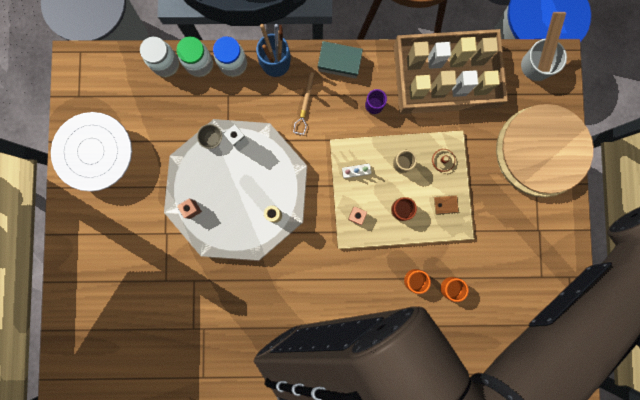

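View pics/side0.png

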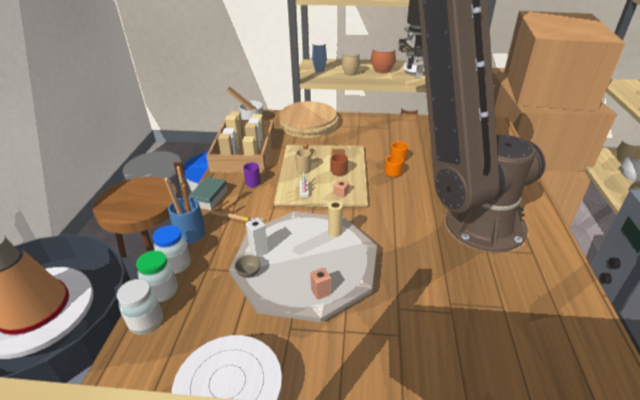

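```bash
cat > h.py <<'E'
import numpy as np, cv2
from scipy.spatial.transform import Rotation as R
def pose(s): return R.from_euler('xyz',s["attitude"],degrees=True).as_matrix(), np.array(s["xyz"])
def cloud(s):
    M,t=pose(s);K=s["mtx"];z=s["z_map"]
    v,u=np.indices(z.shape)
    P=np.stack([(u-K[0,2])/K[0,0]*z,(v-K[1,2])/K[1,1]*z,z],-1)
    return P@M.T+t
def ray(s,uv,h):
    M,t=pose(s);K=s["mtx"]
    uv=np.atleast_2d(uv).astype(float)
    d=np.c_[(uv-K[[0,1],[2,2]])/K[0,0],np.ones(len(uv))]@M.T
    return t+d*((h-t[2])/d[:,2])[:,None]
def proj(s,P):
    M,t=pose(s);K=s["mtx"]
    c=(np.atleast_2d(P)-t)@M; return (c[:,:2]/c[:,2:])*K[0,0]+K[[0,1],[2,2]]
def load(n): return dict(np.load(n))
def grab(n,tag):
    from plant import snapshot
    s=snapshot(n); np.savez(f"{tag}.npz",**s); cv2.imwrite(f"pics/{tag}.png",s["color"]); return s
def crop(s,x0,y0,x1,y1,f,name): cv2.imwrite(name,cv2.resize(s["color"][y0:y1,x0:x1],None,fx=f,fy=f,interpolation=cv2.INTER_CUBIC))
E
python3 - <<'E'
from h import *
s=load("top0.npz")
crop(s,160,115,315,265,5,"pics/c_shelf.png"); crop(s,325,80,480,255,3.4,"pics/c_board.png")
c=cloud(s)
for u,v in [(190,150),(235,190),(272,214),(188,208),(233,134),(340,140),(400,140),(450,230),(404,161),(404,208),(357,215),(358,170),(445,160),(446,204),(300,330)]: print(u,v,c[v,u].round(4))
E
```

```text
190 150 [0.3808 0.0032 1.4228]
235 190 [0.5164 0.2248 0.0386]
272 214 [0.4457 0.1164 0.144 ]
188 208 [0.4651 0.3338 0.1018]
233 134 [0.6476 0.2144 0.1399]
340 140 [ 0.6549 -0.0596  0.0144]
400 140 [ 0.6528 -0.2246  0.019 ]
450 230 [ 0.4043 -0.3545  0.0206]
404 161 [ 0.5944 -0.2344  0.0184]
404 208 [ 0.4647 -0.2298  0.0274]
357 215 [ 0.4456 -0.1003  0.054 ]
358 170 [ 0.5653 -0.1046  0.057 ]
445 160 [ 0.5952 -0.3456  0.0254]
446 204 [ 0.4746 -0.3445  0.026 ]
300 330 [0.1893 0.0436 0.2917]
```

View pics/c_shelf.png

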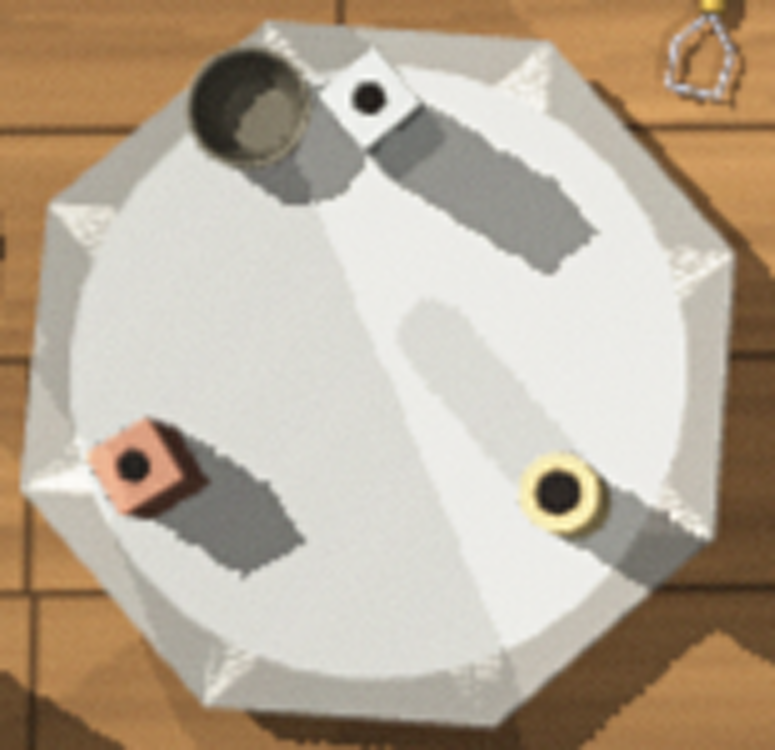

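View pics/c_board.png

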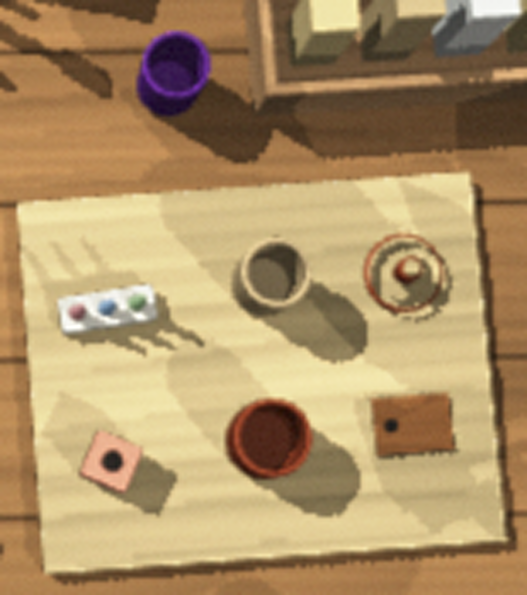

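```bash
cat >> h.py <<'E'
def blobs(s,m,roi,amin=20):
    x0,y0,x1,y1=roi; k=np.zeros(m.shape,np.uint8); k[y0:y1,x0:x1]=m[y0:y1,x0:x1]
    n,l,st,ce=cv2.connectedComponentsWithStats(k)
    return [(st[i,4],ce[i],(l==i).astype(np.uint8)) for i in range(1,n) if st[i,4]>=amin]
E
python3 - <<'E'
from h import *
s=load("top0.npz"); hsv=cv2.cvtColor(s["color"],cv2.COLOR_BGR2HSV); H,S,V=[hsv[...,i].astype(int) for i in range(3)]
print("bores")
dark=(V<75)
for nm,roi,h in [("round",(262,205,282,224),.14),("sq",(225,127,243,142),.14),("short",(178,200,196,215),.102),("block",(350,208,366,222),.056)]:
    for a,c,m in blobs(s,dark,roi,8): print(nm,a,c.round(1),ray(s,c,h)[0].round(4))
def show(nm,mask,roi,h,amin=30):
    for a,c,m in blobs(s,mask.astype(np.uint8),roi,amin):
        ct=max(cv2.findContours(m,0,1)[0],key=len)
        P=ray(s,ct[:,0,:],h)[:,:2]
        r=cv2.minAreaRect((P*1000).astype(np.float32))
        e=cv2.minEnclosingCircle((P*1000).astype(np.float32))
        print(nm,a,c.round(1),"rect",np.round(r[0],1),np.round(r[1],1),round(r[2],1),"circ",np.round(e[0],1),round(e[1],1), "cen",ray(s,c,h)[0,:2].round(4))
show("round",(S>60)&(V>150)&(H>20)&(H<35),(258,200,285,228),.14)
show("sq",(V>225)&(S<20),(220,120,246,148),.14)
show("short",(H<14)&(S>60)&(V>160),(172,195,205,220),.102)
show("block",(H<14)&(S>60)&(V>160),(345,203,370,226),.056)
show("jar",((H<10)|(H>170))&(S>130),(385,190,420,225),.078)
show("jarmouth",(V<105)&((H<14)|(H>170)),(390,195,418,222),.078)
show("plaque",(S<45)&(V>170),(338,158,376,185),.036)
show("lid",((H<14)|(H>170))&(S>100),(428,145,462,178),.032,8)
show("dish",(V<150)&(S>15),(195,120,223,150),.07)
np.set_printoptions(linewidth=250)
E
```

```text
bores
round 49 [271.2 213.1] [0.4482 0.1186 0.14  ]
sq 23 [233.4 134.2] [0.6472 0.2133 0.14  ]
short 14 [193.9 202.6] [0.4787 0.3191 0.102 ]
short 24 [186.3 208. ] [0.4651 0.3381 0.102 ]
block 20 [357.8 215.2] [ 0.4449 -0.1021  0.056 ]
round 119 [272.6 213.3] rect [447.8 116.1] [36.9 34.9] 44.8 circ [447.6 116.8] 19.2 cen [0.4476 0.1154]
sq 169 [234.7 133.7] rect [650.9 208.2] [36.8 49.8] 34.0 circ [649.7 208.5] 26.3 cen [0.6484 0.2102]
short 168 [186.3 207.7] rect [465.7 338.1] [37.  36.2] 31.3 circ [465.2 337.6] 23.7 cen [0.4658 0.3381]
block 170 [357.2 215.3] rect [ 445. -101.] [38.8 36.5] 66.3 circ [ 444.2 -101.5] 24.4 cen [ 0.4447 -0.1008]
jar 422 [403.7 208.8] rect [ 459.7 -220.7] [56.8 59.5] 44.0 circ [ 458.6 -221.1] 31.6 cen [ 0.4596 -0.2206]
jarmouth 282 [404.7 207.7] rect [ 461.6 -224. ] [47.7 48.4] 44.1 circ [ 461.1 -223.2] 25.8 cen [ 0.4623 -0.2233]
jarmouth 37 [395.8 215. ] rect [ 442.7 -201.4] [43.9 12.4] 41.6 circ [ 446.1 -205.4] 22.0 cen [ 0.4436 -0.1995]
plaque 190 [355.2 169.7] rect [ 567.5 -101.4] [27.9 76.6] 8.6 circ [ 568.2 -100.9] 38.9 cen [ 0.5691 -0.0987]
lid 42 [435.9 163.4] rect [ 587.8 -319.9] [58.7 22. ] 20.1 circ [ 591.6 -330.2] 29.3 cen [ 0.585  -0.3188]
lid 24 [443.1 159.9] rect [ 594.2 -339.1] [17.8 13. ] 37.2 circ [ 596.1 -341.2] 9.4 cen [ 0.5945 -0.3388]
dish 498 [209.5 136.2] rect [656.8 286.8] [67.  62.9] 62.9 circ [656.7 287.2] 34.4 cen [0.6568 0.2879]
```

```bash
python3 - <<'E'
from h import *
s=load("top0.npz"); q=load("side0.npz")
g=s["color"]
a=cv2.resize(g[145:180,385:465],None,fx=10,fy=10,interpolation=cv2.INTER_CUBIC); 
cv2.imwrite("pics/c1.png",a)
# predicted projections in side view
P={"round":(.448,.1175,.14),"sq":(.6475,.213,.14),"short":(.4655,.338,.102),"jar":(.461,-.2235,.078),"tumbler":(.592,-.227,.09),"knob":(.594,-.34,.056),"block":(.4449,-.1015,.056),"plaque":(.568,-.1012,.036)}
im=cv2.resize(q["color"][130:330,220:420],None,fx=3,fy=3,interpolation=cv2.INTER_CUBIC)
for k,p in P.items():
    u,v=proj(q,p)[0]; print(k,u.round(1),v.round(1))
    cv2.circle(im,(int((u-220+.5)*3),int((v-130+.5)*3)),2,(255,0,255),-1)
cv2.imwrite("pics/c2.png",im)
E
```

```text
round 335.4 204.8
sq 255.2 223.7
short 320.7 274.7
jar 339.3 158.0
tumbler 301.6 152.9
knob 305.7 145.0
block 341.5 183.7
plaque 304.1 187.0
```

View pics/c1.png

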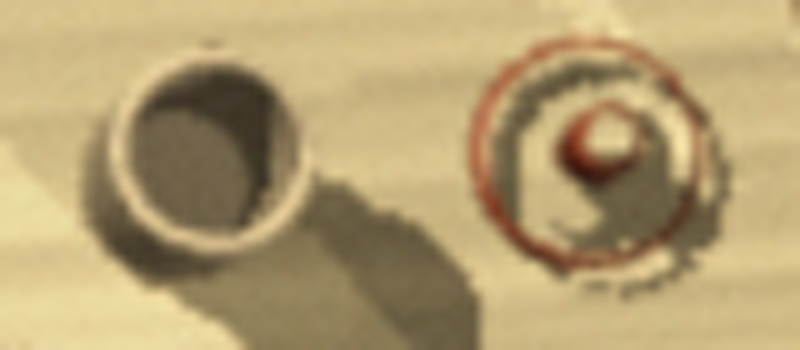

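View pics/c2.png

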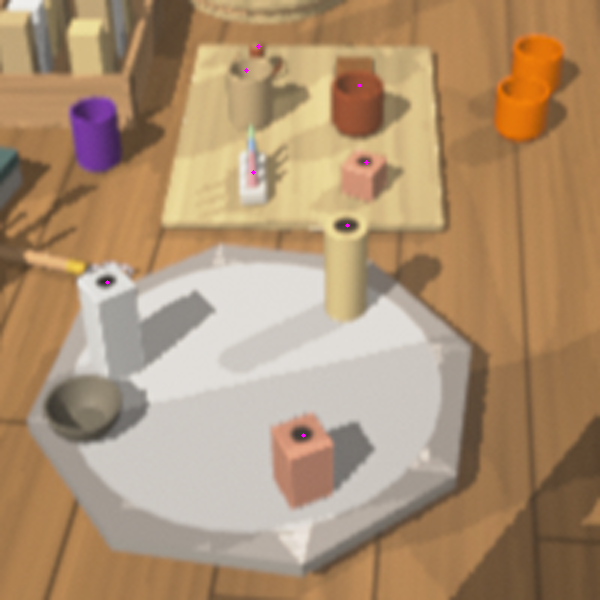

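```bash
python3 - <<'E'
from h import *
s=load("top0.npz");c=cloud(s)
print("tumbler",ray(s,[405.55,159.55],.09)); print("disc",ray(s,[443.55,159.95],.030)); print("knob",ray(s,[444.6,159.0],.054))
np.set_printoptions(linewidth=200,suppress=True)
print((c[150:170:2,430:460:2,2]*1000).round())
# sq post corners from crop (5x from 160,115)
C=np.array([[372,45],[424,98],[372,152],[322,100]]);P=ray(s,(C+.5)/5-.5+[160,115],.14);print("sq",P.round(4)); d=P[1]-P[0];print(np.degrees(np.arctan2(d[1],d[0])))
A=np.array([.448,.1175]);B=np.array([.6472,.2133]);D=np.array([.4655,.338])
print("jar tgt",(A+B)/2,"tumb",(A+D)/2,"cones",(B+D)/2)
for d in (A-B,A-D,B-D): print(np.degrees(np.arctan2(d[1],d[0])))
E
```

```text
tumbler [[ 0.58728263 -0.22642747  0.09      ]]
disc [[ 0.59467635 -0.34051767  0.03      ]]
knob [[ 0.59353924 -0.33749503  0.054     ]]
[[  17.   19.   19.   20.   30.   18.   19.   19.   19.   34.   19.   11.   20.   10.   18.]
 [  26.   19.   20.   22.   16.   24.   17.   21.   17.   20.   22.   16.   19.   13.   17.]
 [  18.   19.   37.   16.   13.   18. 1423.   19.   14.   19.   18.    9.   17.   20.   10.]
 [  17.   26.   13.   19.   14.   16.   17.   56.   18.   17.   16.   17.   32.   15.   21.]
 [  11.   30.   16.   12.   19.   17.   60.   15.   16.   18.   18.   16.   29.   14.   13.]
 [  18.   31.   12.   19.   21.   36.   50.   13.   16.   56.   19.   22.   32.   13.   15.]
 [  14.   29.   16.   13.   12.   16.   41.   51.   52.   18.   20.   22.   37.   18.   25.]
 [  17.   15.   15.   18.   13.   20.   22.   22.   17.   11.   17.   24.   16.   16.   18.]
 [  22.   15.   30.   18.   17.   16.   21.   18.   15.   18.   17.   29.   13.   17.   16.]
 [  19.   23.   19.   31.   20.   15.   17.   17.   12.   15.   25.   21.   20.   21.   21.]]
sq [[0.6741 0.212  0.14  ]
 [0.6469 0.1858 0.14  ]
 [0.6196 0.2117 0.14  ]
 [0.6462 0.2369 0.14  ]]
-136.08404255553165
jar tgt [0.5476 0.1654] tumb [0.45675 0.22775] cones [0.55635 0.27565]
-154.31599617643175
-94.53777250790667
-34.461656927799815
```

Named candidates: the red-brown jar is at top (404,208), with orange look-alikes at (418,281) and (455,290). The buff tumbler is at (405,160), with the purple look-alike at (376,100). The enlarged crops confirm both by colour, and both stand on the board. The top-view positions reproject onto the side view to within about 1 px.

Moving to the jar first.

send_rows --commands '[[0,[0.095,0.153,0],[0,0,0.0024]],[0,[0.095,0.153,0],[0,0,0.0024]],[0,[0.095,0.153,0],[0,0,0.0024]],[0,[0.095,0.153,0],[0,0,0.0024]],[0,[0.095,0.153,0],[0,0,0.0024]],[0,[0.095,0.153,0],[0,0,0.0024]],[0,[0.095,0.153,0],[0,0,0.0024]],[0,[0.095,0.153,0],[0,0,0.0024]],[0,[0.095,0.153,0],[0,0,0.0024]],[0,[0.095,0.153,0],[0,0,0.0024]],[0,[0.095,0.153,0],[0,0,0]],[0,[0,0,0],[0,0,0]]]'

```text
clock: 1.3
tool_pos: [0.4626, -0.2058, 0.1946]
orientation: [-179.9, -0.5, 115.8]
force: [0.3, -0.2, -0.0]
opening: 0.0875
```

```bash
cat > d.py <<'E'
import sys; from plant import sensors; import numpy as np
from scipy.spatial.transform import Rotation as R
x,y,z,yaw=map(float,sys.argv[1:5]); o=sensors.get_obs()
d=(np.array([x,y,z])-o["tool_pos"])/.25
T=R.from_euler('xyz',[180,0,yaw],degrees=True); C=R.from_euler('xyz',o["orientation"],degrees=True)
w=(T*C.inv()).as_rotvec(degrees=True)/360
n=max(np.linalg.norm(d)/.2,np.linalg.norm(w)/.0238)
print("t",round(o["clock"],2),"shift",d.round(3),"turn",w.round(4),"rows",round(n,1),"F",np.round(o["force"],1),"q",o["joint_pos"].round())
E
python3 d.py .461 -.2235 .115 116
```

```text
t 1.3 shift [-0.006 -0.071 -0.318] turn [-0.0011 -0.001   0.0006] rows 1.6 F [ 0.3 -0.2 -0. ] q [ -2.   5. -20.  -0. -65. -62.]
```

send_rows --commands '[[0,[-0.003,-0.036,-0.15],[-0.0005,-0.0005,0.0003]],[0,[-0.003,-0.035,-0.15],[-0.0005,-0.0005,0.0003]],[0,[0,0,0],[0,0,0]],[0,[0,0,0],[0,0,0]]]'

```text
clock: 1.7
tool_pos: [0.4623, -0.2222, 0.1192]
orientation: [179.9, 0.1, 116.3]
force: [0.7, -0.7, 0.2]
opening: 0.0877
```

```bash
python3 d.py .461 -.2235 .036 116; python3 -c "
from h import *
s=grab('top','t1');crop(s,330,120,480,250,5,'pics/t1c.png')"
```

```text
t 1.7 shift [-0.005 -0.005 -0.333] turn [ 0.      0.0003 -0.0008] rows 1.7 F [ 0.7 -0.7  0.2] q [ -4.   9. -26.  -0. -54. -60.]
```

View pics/t1c.png

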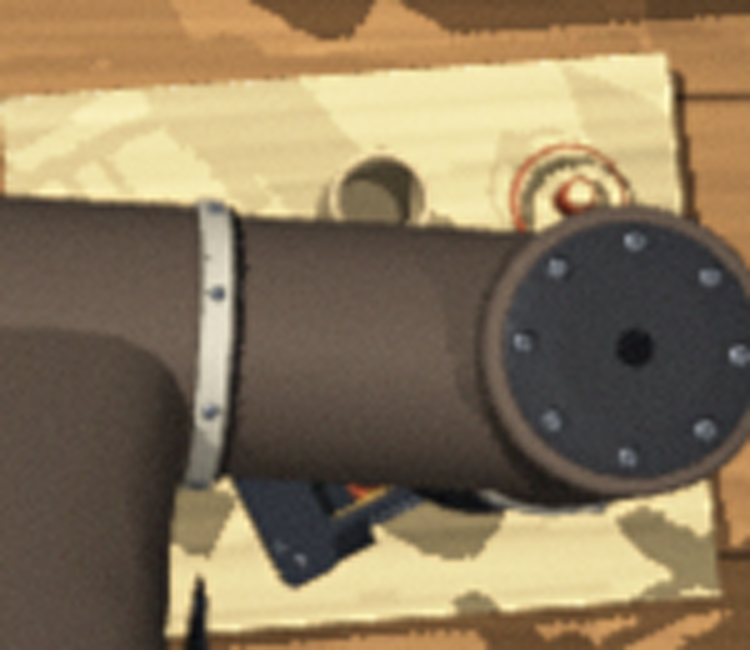

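send_rows --commands '[[0,[-0.002,-0.003,-0.11],[0,0,-0.0004]],[0,[-0.002,-0.002,-0.11],[0,0,-0.0004]],[0,[0,0,-0.1],[0,0,0]],[0,[0,0,0],[0,0,0]]]'

```text
clock: 2.15
tool_pos: [0.4665, -0.2246, 0.0452]
orientation: [179.3, 0.5, 115.9]
force: [0.0, -0.3, -0.1]
opening: 0.0878
```

```bash
python3 d.py .461 -.2235 .036 116; python3 -c "
from h import *
s=grab('side','s1');crop(s,240,100,420,220,4,'pics/s1c.png')"
```

```text
t 2.15 shift [-0.022  0.005 -0.037] turn [0.0003 0.0023 0.0002] rows 0.2 F [ 0.  -0.3 -0.1] q [ -4.  15. -31.   0. -43. -60.]
```

View pics/s1c.png

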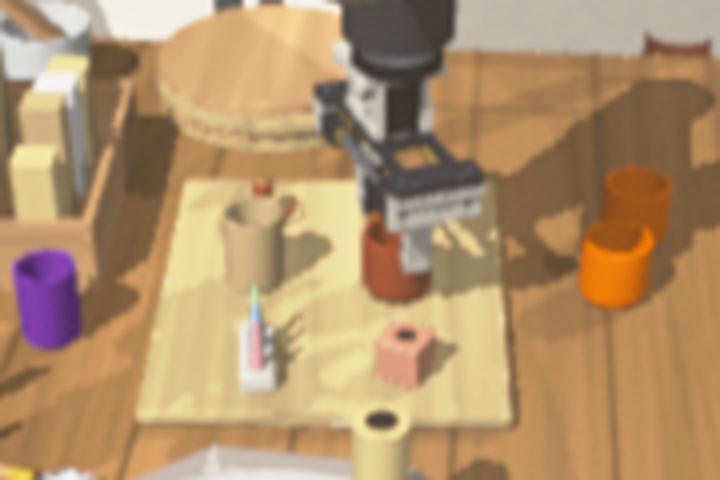

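send_rows --commands '[[0,[-0.022,0.005,-0.037],[0.0003,0.0023,0.0002]],[0,[-0.002,0,0],[0,0,0]],[1,[0,0,0],[0,0,0]],[1,[0,0,0],[0,0,0]],[1,[0,0,0],[0,0,0]],[1,[0,0,0],[0,0,0]],[1,[0,0,0],[0,0,0]],[1,[0,0,0],[0,0,0]]]'

```text
clock: 3.0
tool_pos: [0.4658, -0.2242, 0.0438]
orientation: [179.5, 0.4, 116.1]
force: [-0.2, -0.0, 0.0]
opening: 0.0592
```

```bash
python3 d.py .461 -.2235 .036 116
```

```text
t 3.0 shift [-0.019  0.003 -0.031] turn [ 0.0003  0.0017 -0.0003] rows 0.2 F [-0.2 -0.   0. ] q [ -4.  15. -31.   0. -43. -60.]
```

send_rows --commands '[[1,[0,0,0],[0,0,0]],[1,[0,0,0],[0,0,0]]]'

```text
clock: 3.2
tool_pos: [0.4658, -0.2242, 0.0438]
orientation: [179.5, 0.4, 116.1]
force: [0.6, 0.6, 0.0]
opening: 0.0588
```

send_rows --commands '[[1,[0,0,0.06],[0,0,0]]]'

```text
clock: 3.3
tool_pos: [0.464, -0.2239, 0.0571]
orientation: [179.7, 0.2, 116.1]
force: [-0.0, -1.0, -2.3]
opening: 0.0584
```

send_rows --commands '[[1,[0,0,0.06],[0,0,0]]]'

```text
clock: 3.4
tool_pos: [0.4635, -0.2238, 0.0719]
orientation: [179.8, 0.2, 116.1]
force: [-0.4, -0.7, -2.3]
opening: 0.059
```

send_rows --commands '[[1,[0,0,0.15],[0,0,0]],[1,[0,0.05,0.15],[0,0,0]],[1,[0.03,0.1,0.12],[0,0,0]],[1,[0.035,0.15,0.03],[0,0,0]],[1,[0.035,0.15,0],[0,0,0]],[1,[0.035,0.15,0],[0,0,0]],[1,[0.035,0.15,0],[0,0,0]],[1,[0.035,0.15,0],[0,0,0]],[1,[0.035,0.15,0],[0,0,0]],[1,[0.035,0.15,0],[0,0,0]],[1,[0.03,0.1,0],[0,0,0]],[1,[0,0,0],[0,0,0]]]'

```text
clock: 4.6
tool_pos: [0.5372, 0.1144, 0.1878]
orientation: [179.9, -0.0, 115.8]
force: [-1.2, -0.6, -2.4]
opening: 0.0587
```

```bash
python3 d.py .551 .1665 .11 116
```

```text
t 4.6 shift [ 0.055  0.208 -0.311] turn [-0.0002  0.0003  0.0006] rows 1.9 F [-1.2 -0.6 -2.4] q [ 32.   9. -17.  -0. -64. -97.]
```

send_rows --commands '[[1,[0.03,0.1,-0.02],[0,0,0.0003]],[1,[0.03,0.1,-0.08],[0,0,0.0003]],[1,[0,0,-0.1],[0,0,0]],[1,[0,0,-0.1],[0,0,0]]]'

```text
clock: 5.0
tool_pos: [0.5537, 0.1672, 0.113]
orientation: [179.6, -0.1, 116.1]
force: [-1.0, 0.1, -2.8]
opening: 0.0591
```

```bash
python3 d.py .551 .1665 .066 116
```

```text
t 5.0 shift [-0.011 -0.003 -0.188] turn [-0.0006  0.001  -0.0002] rows 0.9 F [-1.   0.1 -2.8] q [  36.   15.  -19.    0.  -55. -100.]
```

send_rows --commands '[[1,[-0.01,-0.003,-0.06],[-0.0006,0.001,0]],[1,[-0.005,0,-0.06],[0,0,0]],[1,[0,0,-0.03],[0,0,0]],[1,[0,0,0],[0,0,0]]]'

```text
clock: 5.4
tool_pos: [0.5465, 0.1632, 0.0698]
orientation: [-179.4, 0.0, 116.0]
force: [0.2, 0.2, -2.5]
opening: 0.0585
```

```bash
python3 d.py .551 .1665 .066 116
```

```text
t 5.4 shift [ 0.018  0.013 -0.015] turn [ 0.0008 -0.0014  0.    ] rows 0.1 F [ 0.2  0.2 -2.5] q [  36.   18.  -22.   -0.  -51. -100.]
```

send_rows --commands '[[1,[0.018,0.013,0],[0.0008,-0.0014,0]]]'

```text
clock: 5.5
tool_pos: [0.5512, 0.1663, 0.0703]
orientation: [180.0, -0.0, 116.0]
force: [0.5, -0.1, -1.9]
opening: 0.059
```

send_rows --commands '[[1,[0,0,-0.008],[0,0,0]]]'

```text
clock: 5.6
tool_pos: [0.5524, 0.1668, 0.0694]
orientation: [179.8, -0.0, 116.0]
force: [1.1, -0.1, -1.3]
opening: 0.059
```

send_rows --commands '[[1,[0,0,-0.008],[0,0,0]]]'

```text
clock: 5.7
tool_pos: [0.553, 0.1671, 0.0681]
orientation: [179.7, -0.0, 116.0]
force: [1.6, 0.7, -1.7]
opening: 0.0586
```

send_rows --commands '[[1,[-0.006,-0.003,-0.012],[0.0003,-0.0006,0]]]'

```text
clock: 5.8
tool_pos: [0.5523, 0.1668, 0.0658]
orientation: [179.4, -0.0, 116.0]
force: [-1.6, 3.8, 15.6]
opening: 0.0586
```

send_rows --commands '[[1,[0,0,-0.012],[0,0,0]]]'

```text
clock: 5.9
tool_pos: [0.5534, 0.1674, 0.0656]
orientation: [179.2, 0.0, 116.1]
force: [-15.1, 1.4, 38.5]
opening: 0.0588
```

send_rows --commands '[[1,[0,0,0.006],[0,0,0]],[0.6,[0,0,0],[0,0,0]],[0.2,[0,0,0],[0,0,0]],[0,[0,0,0],[0,0,0]],[0,[0,0,0],[0,0,0]],[0,[0,0,0],[0,0,0]],[0,[0,0,0],[0,0,0]]]'

```text
clock: 6.6
tool_pos: [0.5541, 0.1678, 0.0688]
orientation: [178.9, -0.0, 116.1]
force: [0.2, -0.1, -0.6]
opening: 0.0869
```

```bash
python3 d.py .551 .1665 .2 116
```

```text
t 6.6 shift [-0.012 -0.005  0.525] turn [-0.0013  0.0026 -0.0003] rows 2.6 F [ 0.2 -0.1 -0.6] q [  36.   18.  -22.    0.  -49. -100.]
```

send_rows --commands '[[0,[0,0,0.08],[-0.0006,0.0013,0]],[0,[0,0,0.16],[-0.0006,0.0013,0]],[0,[0,0,0.16],[0,0,0]],[0,[0,0,0.12],[0,0,0]],[0,[0.01,-0.1,0],[0,0,0]],[0,[0.01,-0.17,0],[0,0,0]],[0,[0.015,-0.18,0],[0,0,0]],[0,[0.015,-0.18,0],[0,0,0]],[0,[0.015,-0.18,0],[0,0,0]],[0,[0.015,-0.18,0],[0,0,0]],[0,[0.015,-0.18,0],[0,0,0]],[0,[0.015,-0.18,0],[0,0,0]]]'

```text
clock: 7.8
tool_pos: [0.5806, -0.1773, 0.2042]
orientation: [180.0, 0.1, 116.7]
force: [0.9, 0.5, 0.3]
opening: 0.0873
```

```bash
python3 d.py .594 -.339 .12 116;python3 -c "
from h import *
s=grab('top','t2');crop(s,160,115,315,265,5,'pics/t2c.png')
s=grab('side','s2');crop(s,220,180,400,330,4,'pics/s2c.png')"
```

```text
t 7.8 shift [ 0.053 -0.647 -0.337] turn [ 0.0001  0.0002 -0.0018] rows 3.7 F [0.9 0.5 0.3] q [  1.  14.  -8.   0. -68. -65.]
```

View pics/t2c.png

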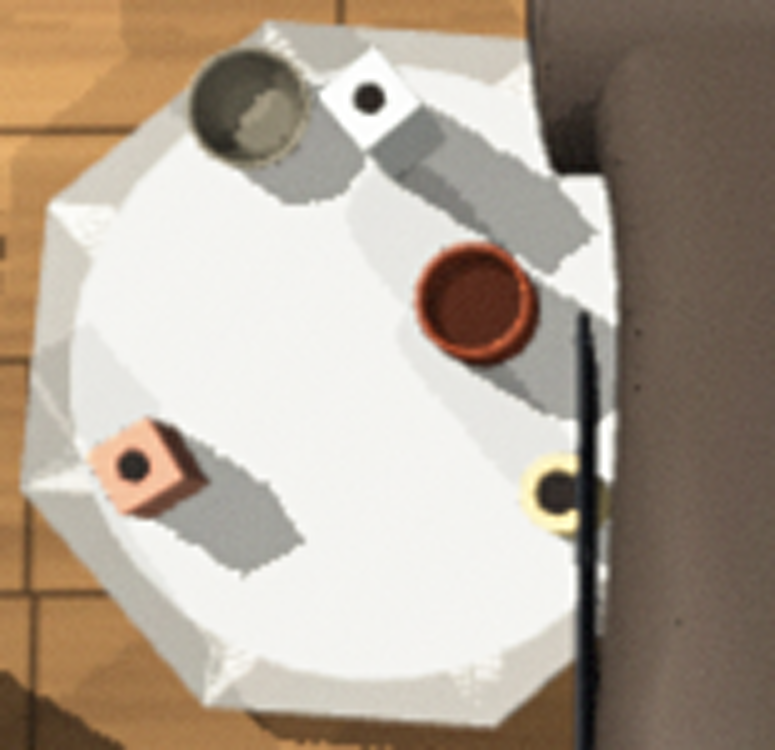

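View pics/s2c.png

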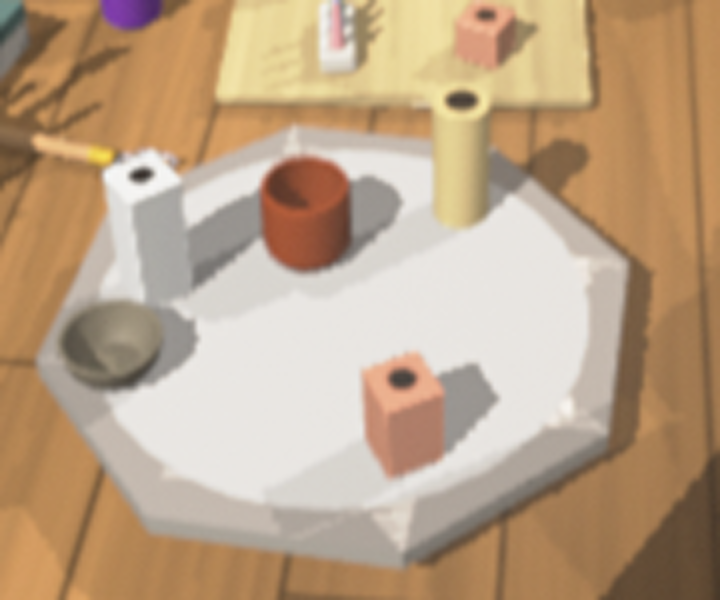

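```bash
python3 - <<'E'
from h import *
s=load("t2.npz"); hsv=cv2.cvtColor(s["color"],cv2.COLOR_BGR2HSV); H,S,V=[hsv[...,i].astype(int) for i in range(3)]
for nm,m in (("mouth",(V<120)),("all",V<256)):
  for a,c,k in blobs(s,(m&((H<14)|(H>170))&(S>120)).astype(np.uint8),(240,160,272,192),30):
    P=ray(s,max(cv2.findContours(k,0,1)[0],key=len)[:,0],.1)[:,:2]
    e=cv2.minEnclosingCircle((P*1000).astype(np.float32)); r=cv2.fitEllipse((P*1000).astype(np.float32));print(nm,a,c.round(1),np.round(e[0],1),round(e[1],1),np.round(r[0],1),np.round(r[1],1),ray(s,c,.1)[0].round(4))
E
```

```text
mouth 303 [253.8 174.2] [550.6 167.4] 25.4 [550.6 167. ] [47.6 49.3] [0.5506 0.167  0.1   ]
mouth 46 [261.4 182.7] [538.2 153.6] 25.4 [444.5  80.5] [ 88.4 205.2] [0.5287 0.1475 0.1   ]
all 445 [255.1 175.4] [547.6 162.9] 31.7 [547.7 163.7] [56.3 62.1] [0.5475 0.1637 0.1   ]
```

send_rows --commands '[[0,[0.02,-0.15,-0.02],[0,0,-0.0009]],[0,[0.015,-0.15,-0.05],[0,0,-0.0009]],[0,[0.015,-0.15,-0.08],[0,0,0]],[0,[0.005,-0.13,-0.08],[0,0,0]],[0,[0,-0.03,-0.06],[0,0,0]],[0,[0,0,0],[0,0,0]]]'

```text
clock: 8.5
tool_pos: [0.5945, -0.3383, 0.1279]
orientation: [180.0, 0.1, 115.6]
force: [0.4, 0.7, -0.4]
opening: 0.0875
```

```bash
python3 d.py .594 -.339 .036 116
```

```text
t 8.5 shift [-0.002 -0.003 -0.368] turn [0.0001 0.0002 0.001 ] rows 1.8 F [ 0.4  0.7 -0.4] q [-13.  24.  -4.   0. -62. -51.]
```

send_rows --commands '[[0,[0,0,-0.1],[0,0,0.0005]],[0,[0,0,-0.1],[0,0,0.0005]],[0,[0,0,-0.08],[0,0,0]],[0,[0,0,-0.03],[0,0,0]]]'

```text
clock: 8.9
tool_pos: [0.5973, -0.3352, 0.0528]
orientation: [179.7, 0.3, 116.2]
force: [-0.4, 0.5, -0.4]
opening: 0.0874
```

```bash
python3 d.py .594 -.339 .036 116
```

```text
t 8.9 shift [-0.013 -0.015 -0.067] turn [ 0.0005  0.001  -0.0004] rows 0.4 F [-0.4  0.5 -0.4] q [-13.  28.  -9.   0. -53. -51.]
```

send_rows --commands '[[0,[-0.013,-0.015,-0.03],[0.0005,0.001,-0.0004]],[0,[-0.003,-0.002,-0.025],[0,0,0]],[0,[-0.002,0,-0.02],[0,0,0]]]'

```text
clock: 9.2
tool_pos: [0.5946, -0.3381, 0.0359]
orientation: [179.9, 0.1, 116.2]
force: [0.8, -0.1, -0.5]
opening: 0.0878
```

```bash
python3 d.py .594 -.339 .036 116;  python3 -c "
from h import *
s=grab('side','s3');crop(s,240,100,420,220,4,'pics/s3c.png')"
```

```text
t 9.2 shift [-0.002 -0.004  0.001] turn [ 0.0001  0.0004 -0.0005] rows 0.0 F [ 0.8 -0.1 -0.5] q [-13.  29.  -9.   0. -52. -51.]
```

View pics/s3c.png

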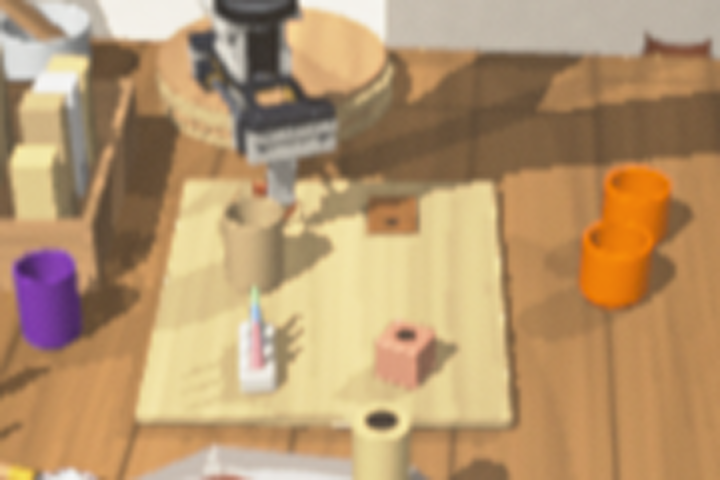

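send_rows --commands '[[1,[-0.002,-0.004,0],[0,0,0]],[1,[0,0,0],[0,0,0]],[1,[0,0,0],[0,0,0]],[1,[0,0,0],[0,0,0]],[1,[0,0,0],[0,0,0]],[1,[0,0,0],[0,0,0]],[1,[0,0,0],[0,0,0]],[1,[0,0,0],[0,0,0]],[1,[0,0,0],[0,0,0]],[1,[0,0,0],[0,0,0]],[1,[0,0,0],[0,0,0]],[1,[0,0,0],[0,0,0]]]'

```text
clock: 10.45
tool_pos: [0.5946, -0.3396, 0.0372]
orientation: [179.8, 0.2, 116.1]
force: [1.0, -0.7, 0.9]
opening: 0.0014
```

send_rows --commands '[[1,[0,0,0],[0,0,0]],[1,[0,0,0],[0,0,0]],[1,[0,0,0],[0,0,0]],[1,[0,0,0],[0,0,0]]]'

```text
clock: 10.85
tool_pos: [0.5946, -0.3396, 0.0371]
orientation: [179.8, 0.2, 116.1]
force: [0.6, -1.1, 0.7]
opening: 0.0007
```

```bash
python3 -c "
from h import *
s=grab('side','s4');crop(s,265,110,345,170,9,'pics/s4c.png')
s=grab('top','t4');crop(s,325,120,480,250,5,'pics/t4c.png')"
```

View pics/s4c.png

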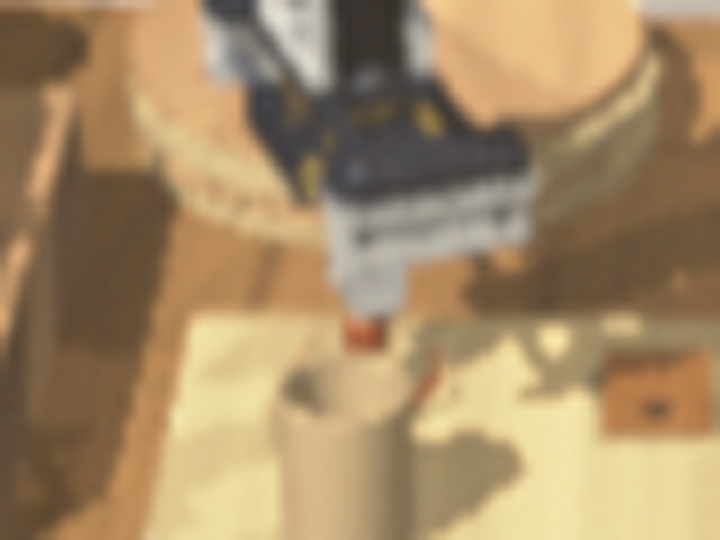

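View pics/t4c.png

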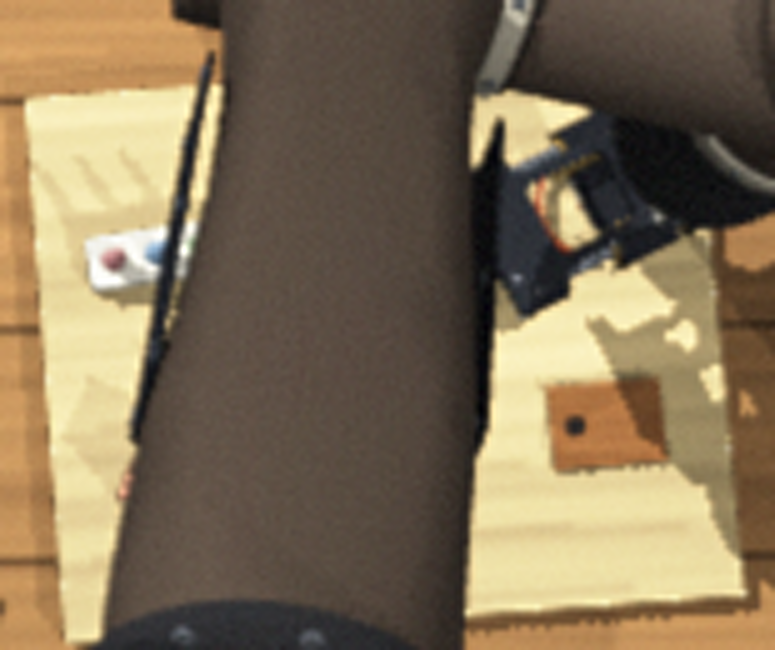

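```bash
python3 -c "
from h import *
s=load('s4.npz')
for p in [(.5946,-.3396,.0371),(.5946,-.3396,.056),(.594,-.339,.032),(.594,-.339,.018)]: u=proj(s,p)[0]; print(p,u.round(1),((u-[265,110]+.5)*9).round())
c=cloud(s)
np.set_printoptions(suppress=True,linewidth=200)
print((c[138:154,300:316,2]*1000).round())
print((c[138:154,305,:]*1000).round())
s=load('side0.npz')
crop(s,265,110,345,170,9,'pics/s0c.png')
"
```

```text
(0.5946, -0.3396, 0.0371) [305.8 149.5] [371. 360.]
(0.5946, -0.3396, 0.056) [305.6 145.1] [370. 320.]
(0.594, -0.339, 0.032) [306.  150.8] [373. 371.]
(0.594, -0.339, 0.018) [306.1 154. ] [374. 400.]
[[ -0.  83. 138. 140. 139. 138. 134. 135. 135. 134. 134. 132. 130. 130. 127. 130.]
 [  3.  -1. 136. 130. 137. 131. 134. 134. 130. 132. 129. 133.   3.  -0.   3.   3.]
 [  1.   5. 134. 132. 130.  87.  87.  85.  86.  83.   1.   0.  -1.   4.  -0.   4.]
 [  1.   3.  75.  79.  83.  82.  81.  82.  76.  82.  -1.   2.  -1.   0.  -1.   2.]
 [  1.   1.  69.  77.  77.  80.  82.  80.  78.  76.   3.   3.  -1.  -0.   1.   3.]
 [ -3.  -3.   0.  74.  76.  77.  74.  72.  71.  73.   0.  -0.   2. 847.  -0.  -1.]
 [ -0.  -1.   1.  63.  69.  69.  70.  71.  68.  67.   3.   2.   3.   1.  -1.   1.]
 [  4.   3.   5.  57.  65.  65.  64.  52.   3.  -3.   0.  -0.   4.   3.   3.  -2.]
 [ 19.  19.  21.  53.  57.  56.  57.  55.  20.  21.  19.  17.  18.  19.  17.  20.]
 [ 15.  19.  18.  51.  53.  53.  51.  55.  17.  22.  17.  18.  19.  19.  17.  21.]
 [ 21.  19.  17.  48.  48.  49.  51.  47.  18.  21.  19.  21.  16.  21.  19.  15.]
 [ 15.  19.  89.  91.  92.  42.  43.  43.  18.  19.  21.  21.  18.  22.  18.  18.]
 [ 89.  87.  88.  91.  90.  88.  91.  92.  92.  18.  22.  19.  20.  31.  21.  18.]
 [ 88.  86.  83.  86.  84.  86.  87.  86.  93.  94.  18.  18.  16.  31.  20.  21.]
 [ 83.  82.  80.  79.  81.  79.  83.  84.  87.  93.  90.  18.  17.  31.  17.  20.]
 [ 79.  75.  77.  77.  77.  75.  78.  80.  80.  89.  88.  34.  32.  30.  20.  20.]]
[[ 581. -247.  138.]
 [ 582. -252.  131.]
 [ 593. -324.   87.]
 [ 594. -324.   82.]
 [ 593. -321.   80.]
 [ 593. -319.   77.]
 [ 594. -324.   69.]
 [ 594. -325.   65.]
 [ 596. -333.   56.]
 [ 596. -331.   53.]
 [ 596. -331.   49.]
 [ 597. -334.   42.]
 [ 583. -251.   88.]
 [ 583. -247.   86.]
 [ 584. -252.   79.]
 [ 584. -252.   75.]]
```

View pics/s0c.png

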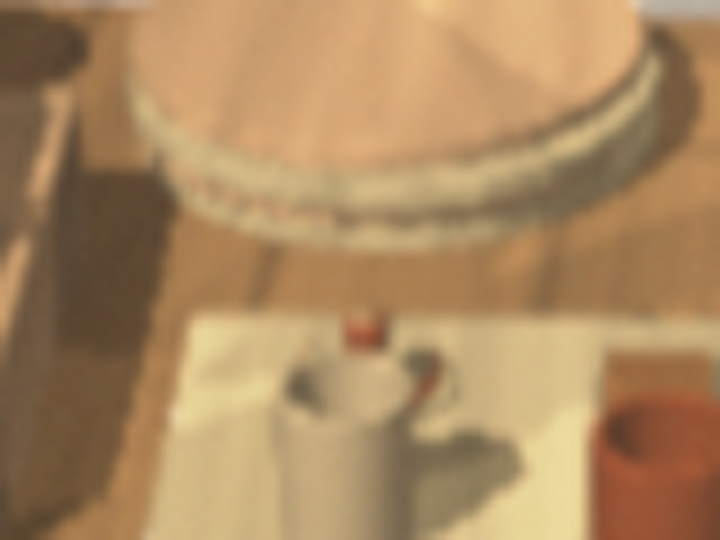

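send_rows --commands '[[0.7,[0,0,0.01],[0,0,0]],[0.7,[0,0,0],[0,0,0]],[0.5,[0,0,0],[0,0,0]],[0.5,[0,0,0],[0,0,0]],[0.5,[0,0,0],[0,0,0]],[0.5,[0,0,0],[0,0,0]],[0.5,[0,0,0],[0,0,0]],[0.5,[0,0,0],[0,0,0]]]'

```text
clock: 11.75
tool_pos: [0.5946, -0.3396, 0.0399]
orientation: [179.8, 0.2, 116.1]
force: [-0.2, -0.1, 0.5]
opening: 0.0436
```

```bash
python3 d.py .594 -.339 .02 116;  python3 -c "
from h import *
s=grab('side','s5');crop(s,265,110,345,170,9,'pics/s5c.png');c=cloud(s)
np.set_printoptions(suppress=True,linewidth=200)
print((c[132:152,296:316,2]*1000).round())"
```

```text
t 11.75 shift [-0.003  0.002 -0.08 ] turn [ 0.0002  0.0007 -0.0004] rows 0.4 F [-0.2 -0.1  0.5] q [-13.  29.  -9.   0. -52. -50.]
[[ 26.  28. 141. 145. 147. 145. 167. 164. 166. 164. 163. 161. 162. 159. 164. 158. 158. 157. 159. 156.]
 [ 22.  16.  21. 142. 142. 142. 160. 161. 162. 161. 156. 160. 158. 156. 155. 158. 153. 153. 150. 149.]
 [ 14.  15.  17. 138. 136. 140. 159. 156. 158. 155. 156. 150. 149. 150. 149. 148. 148. 146. 146. 146.]
 [ 11.  10.   9.   8.  90.  91. 153. 148. 150. 150. 147. 149. 151. 146. 145. 146. 144. 847. 142. 140.]
 [  4.   4.   4.   4.  86.  87. 146. 144. 145. 145. 144. 144. 143. 144. 141. 143. 140. 139. 138. 140.]
 [  2.   2.   1.   2.  80.  78. 145. 142. 142. 140. 140. 143. 140. 139. 139. 135. 134. 137. 134. 135.]
 [  1.  -1.  -1.  -1.  74.  78. 142. 140. 136. 137. 137. 137. 133. 130. 136. 134. 131.   2.  -0.   4.]
 [  2.   2.   2.   6.  -1.  75. 136. 136. 133. 132. 133. 133. 103. 103. 102. 104.  -2.   4.   0.   2.]
 [ -0.   1.  -2.   0.   4.  69.  68.  70.  -1.  99. 103.  98. 100.  96.  99.  93.   2.   2.  -1.  -0.]
 [  3.   5.   1.   5.  -1.   1.   2.   2.  
[... 390 characters left out ...]
   1.   1.   0.  57.   0.  77.  78.  78.  73.  75.  74.  75.   3.   6.  -2.  -2.]
 [ 17.  17.  21.  21.  19.  20.  19.  54.  54.  74.  73.  75.  73.  72.  72.  71.  20.  20.  17.  19.]
 [ 19.  21.  19.  19.  21.  20.  18.  51.  54.  54.  73.  70.  68.  16.  21.  22.  19.  18.  19.  20.]
 [ 18.  19.  17.  18.  18.  20.  22.  45.  49.  50.  51.  47.  20.  18.  19.  18.  18.  19.  22.  18.]
 [ 19.  19.  20.  22.  18.  17. 847.  89.  90.  48.  47.  44.  19.  19.  17.  17.  19.  19.  16.  21.]
 [ 20.  19.  93.  92.  89.  88.  89.  88.  88.  86.  91.  93.  91.  18.  19.  19.  19.  33.  17.  20.]
 [ 91.  90.  91.  86.  85.  84.  83.  86.  82.  85.  88.  88.  89.  92.  19.  18.  21.  35.  21.  18.]]
```

View pics/s5c.png

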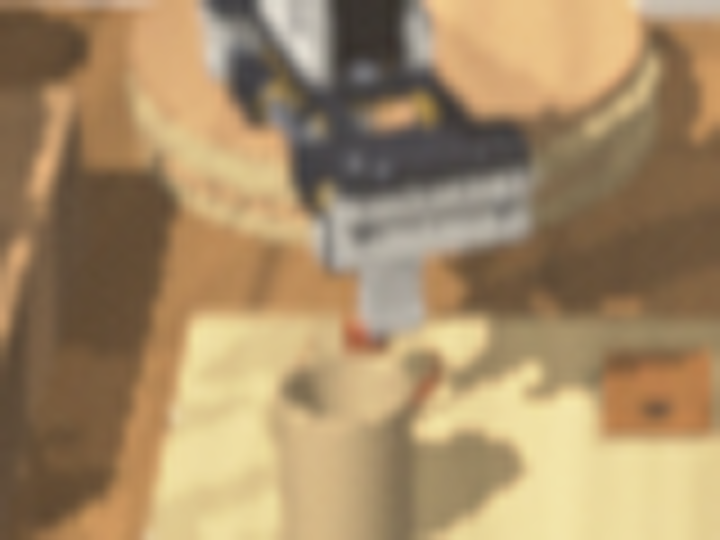

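send_rows --commands '[[0.5,[-0.003,0.002,-0.04],[0.0002,0.0007,0]],[0.5,[-0.003,0,-0.04],[0,0,0]],[0.5,[0,0,-0.02],[0,0,0]]]'

```text
clock: 12.1
tool_pos: [0.5934, -0.3391, 0.0136]
orientation: [180.0, 0.0, 116.1]
force: [-0.3, -0.3, -0.1]
opening: 0.0434
```

```bash
python3 d.py .594 -.339 .012 116;  python3 -c "
from h import *
s=grab('side','s6');crop(s,265,110,345,170,9,'pics/s6c.png');c=cloud(s)
np.set_printoptions(suppress=True,linewidth=200)
print((c[142:154,296:316,2]*1000).round())"
```

```text
t 12.1 shift [ 0.003  0.    -0.007] turn [ 0.      0.0002 -0.0004] rows 0.0 F [-0.3 -0.3 -0.1] q [-13.  30. -10.   0. -49. -50.]
[[  4.  -2.  -0.   0.  56.  59. 121. 126. 124. 124. 123. 122. 119. 121. 119. 120. 118. 117. 118. 115.]
 [  3.   0.   1.  -1.  50.  54. 117. 121. 119. 118. 116. 117. 118. 114. 114. 111. 113. 113. 113. 111.]
 [  2.  -2.  -0.   1.   1.  53. 113. 116. 116. 114. 114. 111. 113. 112. 111. 109. 109. 109. 110. 108.]
 [ -0.  -0.   3.   1.   1.  46. 109. 114. 112. 110. 111. 108. 109. 107. 108. 107.   3.   2.  -2.  -4.]
 [ 18.  17.  19.  18.  21.  20.  39. 107. 105. 107. 104.  79.  75.  74.  74.  72.  20.  16.  18.  20.]
 [ 18.  18.  19.  16.  15.  20.  18.  51.  52.  53.  76.  74.  74.  72.  70.  65.  18.  21.  18.  23.]
 [ 21.  21.  22.  22.  18.  18.  20.  46.  48.  49.  67.  69.  65.  65.  63.  62.  19.  22.  19.  17.]
 [ 19.  22.  21.  17.  19.  17.  92.  93.  91.  48.  66.  63.  61.  63.  60.  57.  19.  17.  14.  21.]
 [ 21.  17.  90.  89.  89.  90.  90.  87.  90.  90.  91.  91.  91.  55.  54.  55.  18.  35.  20.  23.]
 [ 91.  93.  90.  88.  86.  87.  87.  82.  83.  87.  87.  91.  93.  88.  50.  50.  17.  31.  17.  22.]
 [ 92.  88.  87.  82.  84.  79.  83.  80.  82. 847.  80.  84. 847. 847.  90.  48.  21.  32.  18.  21.]
 [ 91.  84.  78.  79.  77.  79.  76.  75.  80.  74.  78.  79.  81.  90.  91.  33.  31.  29.  19.  19.]]
```

View pics/s6c.png

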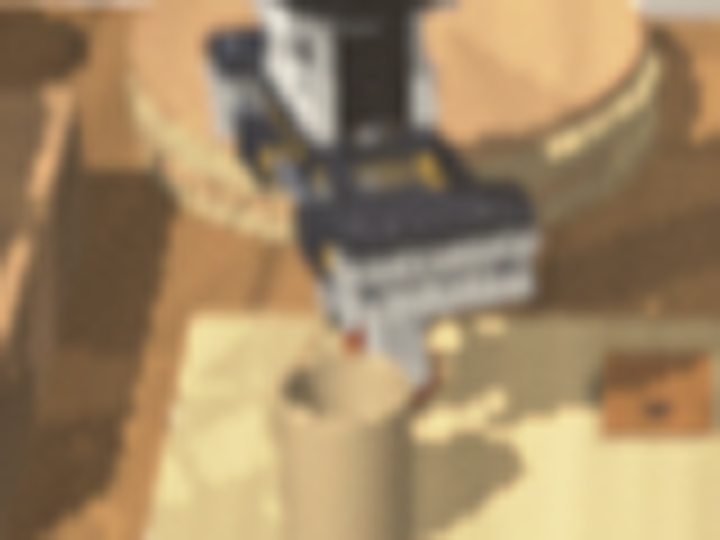

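send_rows --commands '[[1,[0,0,0],[0,0,0]],[1,[0,0,0],[0,0,0]],[1,[0,0,0],[0,0,0]],[1,[0,0,0],[0,0,0]],[1,[0,0,0],[0,0,0]],[1,[0,0,0],[0,0,0]],[1,[0,0,0],[0,0,0]],[1,[0,0,0],[0,0,0]]]'

```text
clock: 12.95
tool_pos: [0.5929, -0.339, 0.0126]
orientation: [-180.0, -0.0, 116.1]
force: [0.5, 0.2, 0.0]
opening: 0.0194
```

```bash
python3 -c "
from h import *
s=grab('side','s7');crop(s,265,110,345,170,9,'pics/s7c.png')
for k in (.0217,.042):
  for z in (.0136,.0324,.045,.08): print(k,z,proj(s,(.5934-.44*k,-.3391+.9*k,z))[0].round(1))
c=cloud(load('s6.npz')); print((c[144:153,308:312]*1000).round())
"
```

```text
0.0217 0.0136 [308.1 157.8]
0.0217 0.0324 [308.  153.5]
0.0217 0.045 [307.8 150.5]
0.0217 0.08 [307.5 142.2]
0.042 0.0136 [309.9 160.5]
0.042 0.0324 [309.7 156.1]
0.042 0.045 [309.6 153.2]
0.042 0.08 [309.3 144.8]
[[[ 572. -250.  113.]
  [ 569. -252.  112.]
  [ 565. -255.  111.]
  [ 562. -258.  109.]]

 [[ 572. -251.  109.]
  [ 569. -253.  107.]
  [ 565. -252.  108.]
  [ 562. -254.  107.]]

 [[ 580. -300.   75.]
  [ 576. -303.   74.]
  [ 573. -303.   74.]
  [ 570. -306.   72.]]

 [[ 579. -296.   74.]
  [ 576. -299.   72.]
  [ 573. -304.   70.]
  [ 570. -312.   65.]]

 [[ 580. -303.   65.]
  [ 577. -304.   65.]
  [ 574. -308.   63.]
  [ 570. -310.   62.]]

 [[ 581. -303.   61.]
  [ 577. -301.   63.]
  [ 573. -305.   60.]
  [ 571. -311.   57.]]

 [[ 572. -247.   91.]
  [ 578. -307.   55.]
  [ 574. -308.   54.]
  [ 570. -307.   55.]]

 [[ 571. -237.   93.]
  [ 568. -244.   88.]
  [ 574. -308.   50.]
  [ 571. -308.   50.]]

 [[ 381. 1018.  847.]
  [ 381. 1018.  847.]
  [ 564. -235.   90.]
  [ 570. -305.   48.]]]
```

View pics/s7c.png

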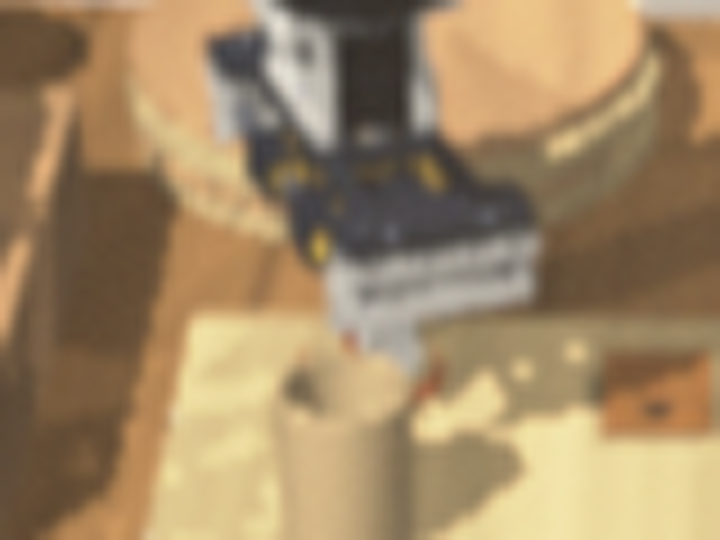

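send_rows --commands '[[1,[0,0,0.06],[0,0,0]],[1,[0,0,0.1],[0,0,0]],[1,[0,0,0.12],[0,0,0]],[1,[0,0,0.12],[0,0,0]],[1,[0,0.03,0.12],[0,0,0]],[1,[-0.01,0.08,0.08],[0,0,0]],[1,[-0.015,0.14,0],[0,0,0]],[1,[-0.015,0.14,0],[0,0,0]],[1,[-0.015,0.14,0],[0,0,0]],[1,[-0.015,0.14,0],[0,0,0]],[1,[-0.015,0.14,0],[0,0,0]],[1,[-0.015,0.14,0],[0,0,0]]]'

```text
clock: 14.2
tool_pos: [0.5661, -0.0986, 0.1829]
orientation: [179.5, 0.4, 115.8]
force: [0.9, -0.1, -0.3]
opening: 0.0186
```

```bash
python3 d.py .5506 .167 .16 116
```

```text
t 14.2 shift [-0.062  1.062 -0.092] turn [0.0004 0.0016 0.0006] rows 5.3 F [ 0.9 -0.1 -0.3] q [ 10.  12. -14.   0. -64. -74.]
```

send_rows --commands '[[1,[-0.008,0.14,0],[0.0002,0.0008,0.0003]],[1,[-0.008,0.14,0],[0.0002,0.0008,0.0003]],[1,[-0.008,0.14,0],[0,0,0]],[1,[-0.008,0.14,0],[0,0,0]],[1,[-0.008,0.14,0],[0,0,0]],[1,[-0.008,0.14,0],[0,0,0]],[1,[-0.004,0.1,0],[0,0,0]],[1,[0,0.05,-0.02],[0,0,0]],[1,[0,0,0],[0,0,0]]]'

```text
clock: 15.1
tool_pos: [0.5516, 0.163, 0.1909]
orientation: [179.2, 0.1, 116.3]
force: [-0.7, -0.4, -1.3]
opening: 0.0189
```

```bash
python3 d.py .5506 .167 .12 116;  python3 -c "
from h import *
s=grab('side','s8');crop(s,220,160,400,300,4,'pics/s8c.png')"
```

```text
t 15.1 shift [-0.004  0.016 -0.284] turn [-0.0008  0.0021 -0.001 ] rows 1.4 F [-0.7 -0.4 -1.3] q [  36.   11.  -14.    0.  -64. -100.]
```

View pics/s8c.png

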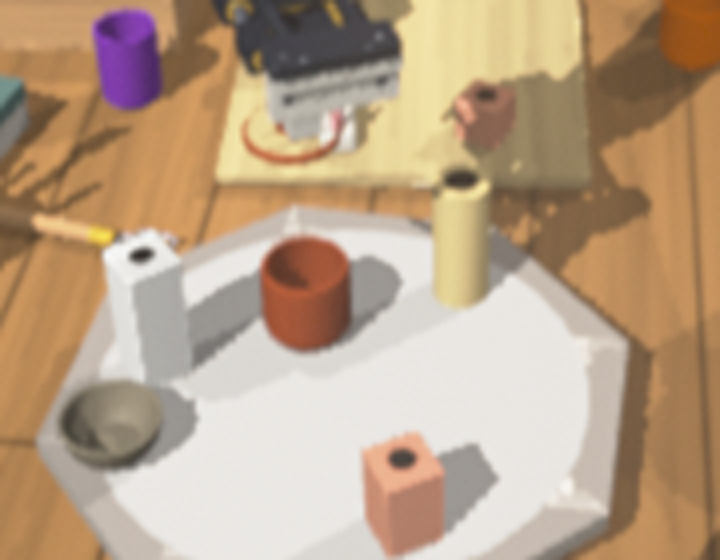

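send_rows --commands '[[1,[-0.006,0.008,-0.09],[-0.0008,0.0021,-0.001]],[1,[-0.004,0.005,-0.09],[0,0.0003,0]],[1,[-0.002,0,-0.06],[0,0,0]],[1,[0,0,0],[0,0,0]]]'

```text
clock: 15.55
tool_pos: [0.5497, 0.1616, 0.1323]
orientation: [179.9, -0.0, 115.8]
force: [0.4, -0.7, -0.6]
opening: 0.019
```

```bash
python3 d.py .5506 .167 .09 116;  python3 -c "
from h import *
s=grab('side','s9');crop(s,260,150,350,240,7,'pics/s9c.png')"
```

```text
t 15.55 shift [ 0.004  0.021 -0.169] turn [-0.0002  0.0002  0.0006] rows 0.9 F [ 0.4 -0.7 -0.6] q [  36.   14.  -18.   -0.  -58. -100.]
```

View pics/s9c.png

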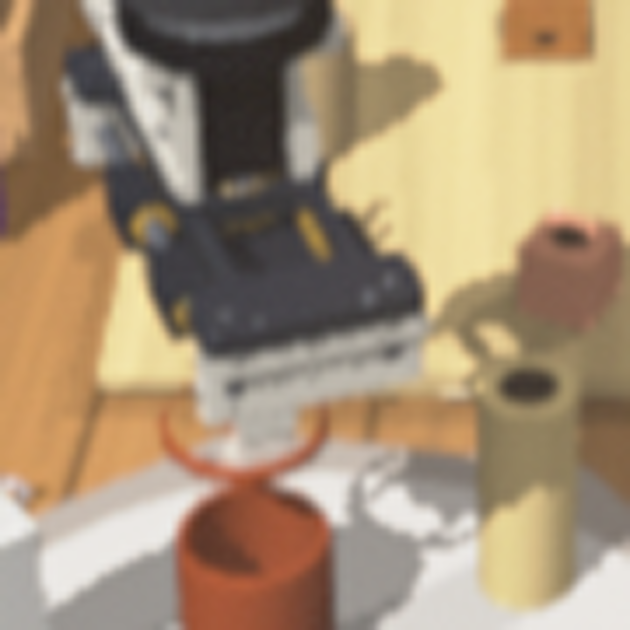

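```bash
python3 -c "
from h import *
s=load('s9.npz')
print('lid pred at tcp',proj(s,(.5497,.1616,.149))[0],'obs u 294.6'); print('jar pred',proj(s,(.5506,.167,.1))[0],'obs 295.9')
print(proj(s,(.5597,.1616,.149))[0]-proj(s,(.5497,.1616,.149))[0])
"
```

```text
lid pred at tcp [295.68440883 210.41330959] obs u 294.6
jar pred [296.01354054 225.81649073] obs 295.9
[-3.75002379 -0.19667333]
```

send_rows --commands '[[1,[-0.006,0.018,-0.05],[-0.0002,0.0002,0.0006]],[1,[-0.003,0.004,-0.05],[0,0,0]],[1,[0,0,0],[0,0,0]]]'

```text
clock: 15.9
tool_pos: [0.5495, 0.167, 0.1093]
orientation: [179.7, 0.0, 115.9]
force: [-1.2, 0.6, -1.2]
opening: 0.0191
```

```bash
python3 d.py .5482 .166 .087 116
```

```text
t 15.9 shift [-0.005 -0.004 -0.089] turn [-0.0003  0.0007  0.0001] rows 0.4 F [-1.2  0.6 -1.2] q [  36.   15.  -20.    0.  -55. -101.]
```

Flange enters the mouth at about z 0.095; descend in small steps.

send_rows --commands '[[1,[-0.006,-0.004,-0.025],[-0.0003,0.0007,0.0001]],[1,[-0.004,-0.002,-0.02],[0,0.0003,0]]]'

```text
clock: 16.1
tool_pos: [0.5473, 0.1658, 0.0981]
orientation: [-180.0, -0.0, 116.0]
force: [-0.3, 0.2, -0.4]
opening: 0.0187
```

```bash
python3 d.py .5482 .166 .087 116;python3 -c "
from h import *
s=grab('side','s10');crop(s,260,150,350,240,7,'pics/s10c.png')"
```

```text
t 16.1 shift [ 0.004  0.001 -0.044] turn [-0.0001 -0.0002 -0.0001] rows 0.2 F [-0.3  0.2 -0.4] q [  36.   16.  -20.   -0.  -54. -100.]
```

View pics/s10c.png

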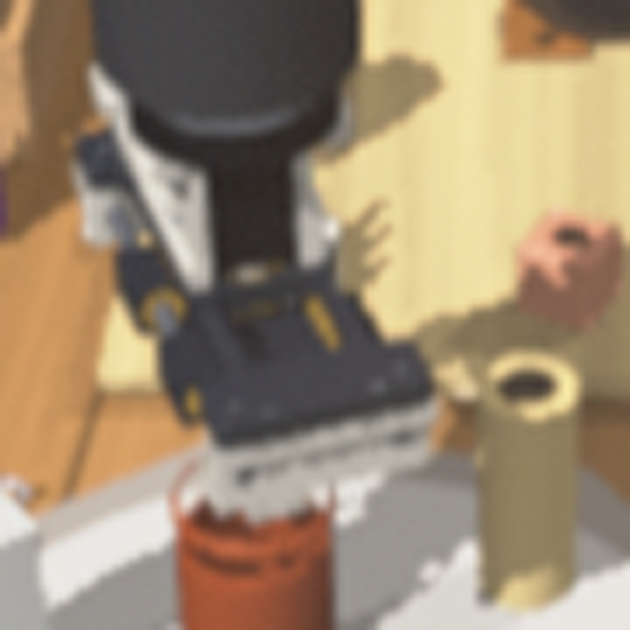

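send_rows --commands '[[1,[0.003,0.001,-0.016],[0,0,0]]]'

```text
clock: 16.25
tool_pos: [0.5481, 0.166, 0.0936]
orientation: [-180.0, -0.1, 116.0]
force: [-0.8, 0.3, -1.2]
opening: 0.0193
```

send_rows --commands '[[1,[-0.003,0,-0.016],[0,0,0]]]'

```text
clock: 16.35
tool_pos: [0.5475, 0.1661, 0.0893]
orientation: [-180.0, -0.1, 116.0]
force: [0.5, -0.2, 0.5]
opening: 0.0187
```

send_rows --commands '[[1,[-0.002,0,-0.012],[0,0,0]]]'

```text
clock: 16.45
tool_pos: [0.5469, 0.1661, 0.086]
orientation: [-180.0, -0.0, 116.0]
force: [0.7, 0.6, -0.9]
opening: 0.0189
```

send_rows --commands '[[1,[0.004,0,-0.008],[0,0,0]]]'

```text
clock: 16.55
tool_pos: [0.5486, 0.1663, 0.0858]
orientation: [179.9, -0.0, 116.1]
force: [-11.0, -0.5, 32.1]
opening: 0.0192
```

send_rows --commands '[[1,[0,0,-0.008],[0,0,0]]]'

```text
clock: 16.65
tool_pos: [0.5494, 0.1666, 0.0861]
orientation: [179.8, 0.0, 116.1]
force: [-8.2, -0.4, 20.6]
opening: 0.0187
```

send_rows --commands '[[1,[0,0,0.006],[0,0,0]],[0.9,[0,0,0],[0,0,0]],[0.7,[0,0,0],[0,0,0]],[0.5,[0,0,0],[0,0,0]],[0.4,[0,0,0],[0,0,0]],[0.4,[0,0,0],[0,0,0]],[0.4,[0,0,0.04],[0,0,0]],[0.4,[0,0,0.1],[0,0,0]],[0.4,[0,0,0.12],[0,0,0]],[0.2,[0,0,0.12],[0,0,0]],[0,[0,0,0.1],[0,0,0]],[0,[0,-0.05,0],[0,0,0]]]'

```text
clock: 17.85
tool_pos: [0.5489, 0.1538, 0.2146]
orientation: [179.9, 0.1, 116.2]
force: [-0.3, 0.6, -0.9]
opening: 0.0713
```

```bash
python3 d.py .587 -.2265 .16 -4.5;python3 -c "
from h import *
s=grab('side','s11');crop(s,220,160,370,260,5,'pics/s11c.png')"
```

```text
t 17.85 shift [ 0.152 -1.521 -0.218] turn [ 5.000e-04  2.000e-04 -3.353e-01] rows 14.1 F [-0.3  0.6 -0.9] q [ 35.  10. -12.   0. -68. -99.]
```

View pics/s11c.png

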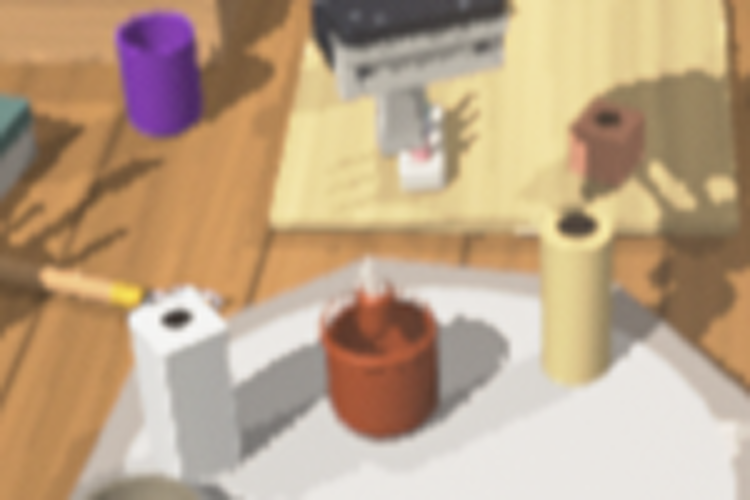

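send_rows --commands '[[0,[0.01,-0.08,0],[0,0,0.015]],[0,[0.015,-0.14,0],[0,0,0.02]],[0,[0.015,-0.14,0],[0,0,0.02]],[0,[0.015,-0.14,0],[0,0,0.02]],[0,[0.015,-0.14,0],[0,0,0.02]],[0,[0.015,-0.14,0],[0,0,0.02]],[0,[0.015,-0.14,0],[0,0,0.02]],[0,[0.015,-0.14,0],[0,0,0.02]],[0,[0.015,-0.14,-0.05],[0,0,0.01]],[0,[0.01,-0.1,-0.05],[0,0,0]],[0,[0,-0.08,-0.05],[0,0,0]],[0,[0,0,0],[0,0,0]]]'

```text
clock: 19.1
tool_pos: [0.577, -0.2093, 0.1708]
orientation: [-180.0, -0.4, 178.1]
force: [0.3, 0.3, 0.1]
opening: 0.0877
```

```bash
python3 d.py .587 -.2265 .1 175.5;python3 -c "
from h import *
s=grab('top','t12');crop(s,160,115,315,265,5,'pics/t12c.png')"
```

```text
t 19.1 shift [ 0.04  -0.069 -0.283] turn [ 0.0001 -0.001  -0.0071] rows 1.5 F [0.3 0.3 0.1] q [ -2.  16. -10.   0. -64.  -0.]
```

View pics/t12c.png

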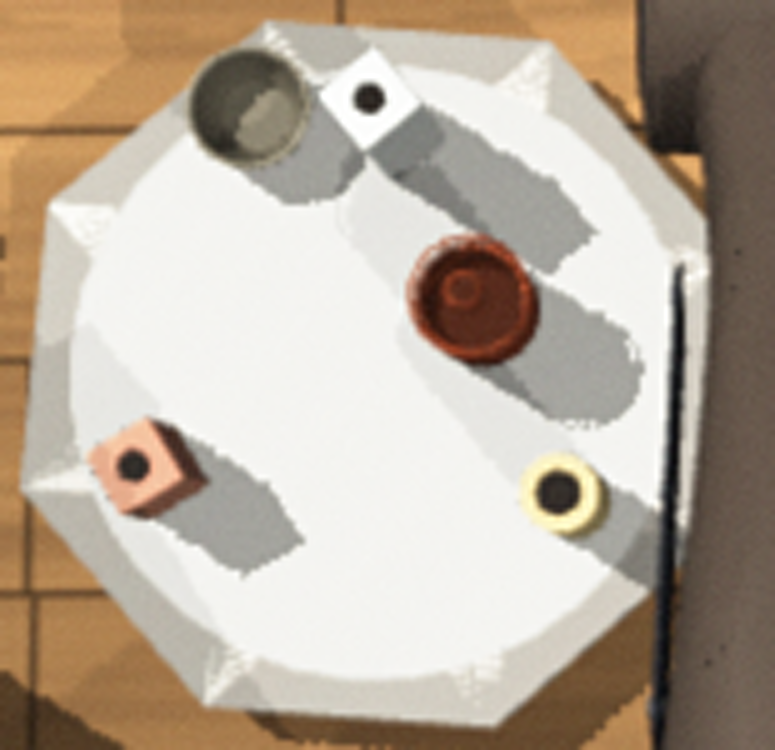

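```bash
python3 -c "
from h import *
s=load('t12.npz');print(ray(s,[252.2,172.2],.128))"
```

```text
[[0.55223333 0.16753329 0.128     ]]
```

send_rows --commands '[[0,[0.02,-0.035,-0.07],[0,-0.0005,-0.0035]],[0,[0.015,-0.03,-0.09],[0,-0.0005,-0.0035]],[0,[0,0,-0.09],[0,0,0]],[0,[0,0,-0.03],[0,0,0]]]'

```text
clock: 19.55
tool_pos: [0.5882, -0.2236, 0.1035]
orientation: [-179.9, 0.4, 175.5]
force: [0.1, -0.3, 0.1]
opening: 0.0876
```

```bash
python3 d.py .587 -.2265 .031 175.5
```

```text
t 19.55 shift [-0.005 -0.012 -0.29 ] turn [ 0.0003  0.0011 -0.0001] rows 1.5 F [ 0.1 -0.3  0.1] q [ -3.  20. -13.   0. -56.  -2.]
```

send_rows --commands '[[0,[-0.006,-0.012,-0.08],[0.0003,0.0011,0]],[0,[-0.006,0,-0.09],[0,0.0003,0]],[0,[-0.006,0,-0.08],[0,0.0003,0]],[0,[-0.004,0,-0.03],[0,0,0]]]'

```text
clock: 19.95
tool_pos: [0.5853, -0.2241, 0.0356]
orientation: [-179.9, 0.1, 175.8]
force: [-1.1, -0.2, -0.0]
opening: 0.0881
```

```bash
python3 d.py .587 -.2265 .031 175.5;python3 -c "
from h import *
s=grab('side','s13');crop(s,240,90,390,210,5,'pics/s13c.png')"
```

```text
t 19.95 shift [ 0.007 -0.01  -0.018] turn [ 0.0002  0.0002 -0.0007] rows 0.1 F [-1.1 -0.2 -0. ] q [ -3.  24. -17.   0. -48.  -1.]
```

View pics/s13c.png

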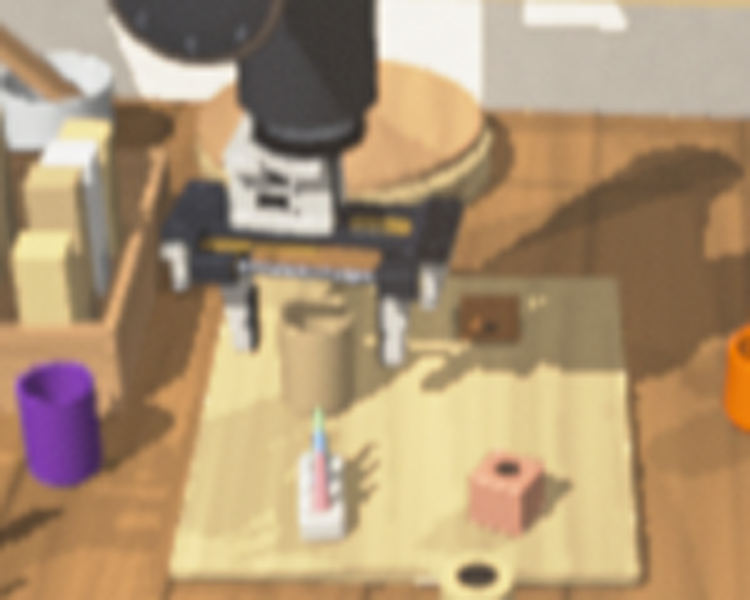

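send_rows --commands '[[0,[0.007,-0.01,-0.018],[0,0,-0.0007]],[1,[0,0,0],[0,0,0]],[1,[0,0,0],[0,0,0]],[1,[0,0,0],[0,0,0]],[1,[0,0,0],[0,0,0]],[1,[0,0,0],[0,0,0]],[1,[0,0,0],[0,0,0]],[1,[0,0,0],[0,0,0]],[1,[0,0,0],[0,0,0]],[1,[0,0,0],[0,0,0]],[1,[0,0,0],[0,0,0]]]'

```text
clock: 21.1
tool_pos: [0.5899, -0.2265, 0.0354]
orientation: [-179.9, 0.4, 175.6]
force: [-0.9, 0.6, -1.1]
opening: 0.0528
```

```bash
python3 d.py .457 .2278 .18 175.5
```

```text
t 21.1 shift [-0.532  1.817  0.578] turn [ 0.0003  0.0011 -0.0002] rows 9.9 F [-0.9  0.6 -1.1] q [ -3.  25. -17.   0. -48.  -1.]
```

send_rows --commands '[[1,[0,0,0.06],[0.0003,0.0011,0]],[1,[0,0,0.12],[0,0,0]],[1,[0,0,0.14],[0,0,0]],[1,[0,0.03,0.14],[0,0,0]],[1,[-0.03,0.08,0.12],[0,0,0]],[1,[-0.04,0.13,0.04],[0,0,0]],[1,[-0.045,0.15,0],[0,0,0]],[1,[-0.045,0.15,0],[0,0,0]],[1,[-0.045,0.15,0],[0,0,0]],[1,[-0.045,0.15,0],[0,0,0]],[1,[-0.045,0.15,0],[0,0,0]],[1,[-0.045,0.15,0],[0,0,0]]]'

```text
clock: 22.3
tool_pos: [0.4978, 0.0644, 0.193]
orientation: [179.9, -0.3, 175.1]
force: [0.8, -0.6, -2.4]
opening: 0.0532
```

```bash
python3 d.py .457 .2278 .18 175.5
```

```text
t 22.3 shift [-0.163  0.654 -0.052] turn [-0.0004 -0.0009  0.0012] rows 3.4 F [ 0.8 -0.6 -2.4] q [ 30.   5. -21.  -0. -65. -34.]
```

send_rows --commands '[[1,[-0.035,0.14,0],[-0.0002,-0.0005,0.0006]],[1,[-0.035,0.14,0],[-0.0002,-0.0004,0.0006]],[1,[-0.035,0.14,0],[0,0,0]],[1,[-0.03,0.11,0],[0,0,0]],[1,[-0.01,0.05,0],[0,0,0]],[1,[0,0,0],[0,0,0]]]'

```text
clock: 22.9
tool_pos: [0.4566, 0.2187, 0.1931]
orientation: [179.9, 0.0, 175.8]
force: [-0.2, -0.6, -2.0]
opening: 0.0531
```

```bash
python3 d.py .457 .2278 .1 175.5
```

```text
t 22.9 shift [ 0.002  0.036 -0.372] turn [-0.0003  0.     -0.0009] rows 1.9 F [-0.2 -0.6 -2. ] q [ 48.   5. -21.  -0. -64. -52.]
```

send_rows --commands '[[1,[0,0.018,-0.06],[0,0,-0.0005]],[1,[-0.003,0.018,-0.09],[0,0,-0.0004]],[1,[-0.003,0,-0.1],[0,0,0]],[1,[-0.003,0,-0.1],[0,0,0]],[1,[0,0,-0.05],[0,0,0]],[1,[0,0,0],[0,0,0]]]'

```text
clock: 23.5
tool_pos: [0.4553, 0.2236, 0.0903]
orientation: [179.9, 0.1, 175.3]
force: [-0.4, 0.3, -1.5]
opening: 0.0529
```

```bash
python3 d.py .457 .2278 .0574 175.5
```

```text
t 23.5 shift [ 0.007  0.017 -0.132] turn [-0.0003  0.0002  0.0004] rows 0.7 F [-0.4  0.3 -1.5] q [ 48.  11. -29.  -0. -50. -53.]
```

send_rows --commands '[[1,[0.006,0.015,-0.04],[0,0,0]],[1,[0,0.003,-0.04],[0,0,0]],[1,[0,0,-0.02],[0,0,0]]]'

```text
clock: 23.8
tool_pos: [0.4586, 0.228, 0.0655]
orientation: [179.8, 0.2, 175.3]
force: [0.1, -1.3, -2.3]
opening: 0.0528
```

```bash
python3 d.py .457 .2278 .0574 175.5
```

```text
t 23.8 shift [-0.006 -0.001 -0.033] turn [-0.0006  0.0005  0.0007] rows 0.2 F [ 0.1 -1.3 -2.3] q [ 48.  13. -30.  -0. -47. -53.]
```

send_rows --commands '[[1,[-0.006,0,-0.018],[-0.0005,0.0005,0.0005]]]'

```text
clock: 23.9
tool_pos: [0.4573, 0.228, 0.0608]
orientation: [179.9, 0.0, 175.4]
force: [0.0, -0.8, -2.2]
opening: 0.0529
```

send_rows --commands '[[1,[-0.002,0,-0.014],[0,0,0]]]'

```text
clock: 24.0
tool_pos: [0.4568, 0.2281, 0.0572]
orientation: [180.0, 0.0, 175.5]
force: [-11.1, 0.5, 30.2]
opening: 0.0531
```

send_rows --commands '[[1,[-0.002,0,-0.01],[0,0,0]]]'

```text
clock: 24.1
tool_pos: [0.4565, 0.2284, 0.0568]
orientation: [180.0, 0.1, 175.5]
force: [-17.1, -3.8, 41.2]
opening: 0.0531
```

send_rows --commands '[[1,[0,0,0.006],[0,0,0]],[0.6,[0,0,0],[0,0,0]],[0.3,[0,0,0],[0,0,0]],[0.1,[0,0,0],[0,0,0]],[0.1,[0,0,0],[0,0,0]],[0.1,[0,0,0.05],[0,0,0]],[0.1,[0,0,0.12],[0,0,0]],[0.1,[0,0,0.16],[0,0,0]],[0.1,[0,0,0.16],[0,0,0]],[0.1,[0,0,0.1],[0,0,0]],[0,[0.03,-0.08,0],[0,0,0.01]],[0,[0.05,-0.14,0],[0,0,0.01]]]'

```text
clock: 25.3
tool_pos: [0.4765, 0.1746, 0.2123]
orientation: [180.0, 0.2, -176.8]
force: [0.9, -0.4, -0.7]
opening: 0.0861
```

```bash
python3 d.py .5675 -.1013 .15 188.6
```

```text
t 25.3 shift [ 0.364 -1.104 -0.249] turn [-0.0001  0.0006  0.015 ] rows 5.9 F [ 0.9 -0.4 -0.7] q [ 42.   4. -19.   0. -67. -39.]
```

send_rows --commands '[[0,[0.045,-0.14,0],[0,0,0.004]],[0,[0.045,-0.14,0],[0,0,0.004]],[0,[0.045,-0.14,0],[0,0,0.003]],[0,[0.045,-0.14,0],[0,0,0.002]],[0,[0.045,-0.14,-0.04],[0,0,0]],[0,[0.045,-0.14,-0.06],[0,0,0]],[0,[0.03,-0.1,-0.06],[0,0,0]],[0,[0.01,-0.04,-0.04],[0,0,0]],[0,[0,0,0],[0,0,0]]]'

```text
clock: 26.2
tool_pos: [0.5574, -0.0831, 0.1614]
orientation: [179.9, 0.4, -171.8]
force: [-0.1, 0.3, 0.2]
opening: 0.0874
```

```bash
python3 d.py .5675 -.1013 .08 188.6; python3 - <<'E'
from h import *
s=grab('top','t14');crop(s,160,115,315,265,5,'pics/t14c.png')
E
```

```text
t 26.2 shift [ 0.04  -0.073 -0.325] turn [-0.0004  0.0011  0.0012] rows 1.7 F [-0.1  0.3  0.2] q [ 11.  12. -17.  -0. -61.  -3.]
```

View pics/t14c.png

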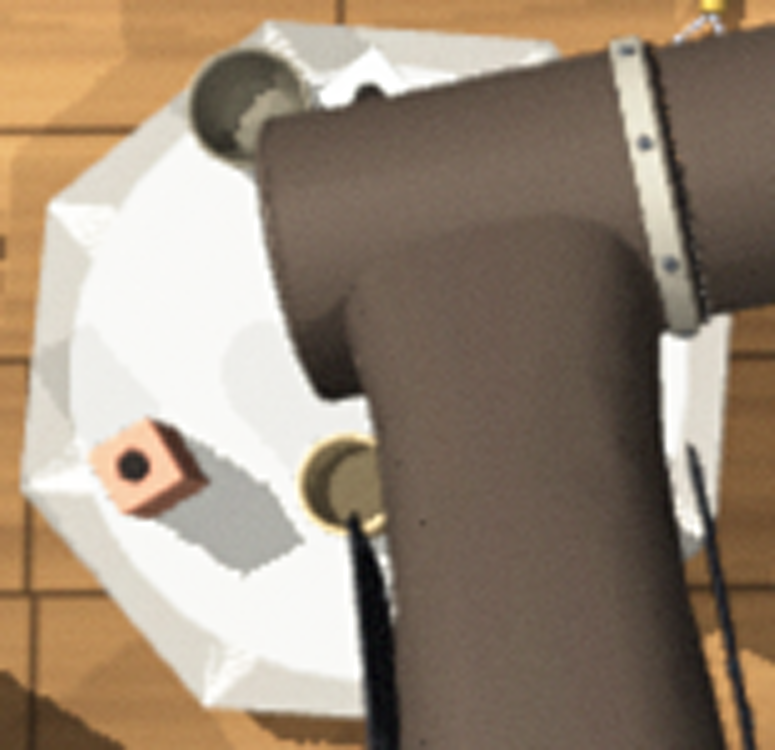

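send_rows --commands '[[0.3,[0.018,-0.037,-0.08],[-0.0004,0.0008,0.0008]],[0.3,[0.015,-0.033,-0.1],[0,0.0003,0.0004]],[0.3,[-0.003,0,-0.1],[0,0,0]],[0.3,[-0.003,0,-0.06],[0,0,0]],[0.3,[0,0,0],[0,0,0]]]'

```text
clock: 26.75
tool_pos: [0.5675, -0.0953, 0.0794]
orientation: [-179.9, 0.5, -171.0]
force: [0.3, -0.8, 0.6]
opening: 0.0619
```

```bash
python3 d.py .5675 -.1013 .035 188.6; python3 - <<'E'
from h import *
s=grab('side','s15');crop(s,250,110,370,210,6,'pics/s15c.png')
E
```

```text
t 26.75 shift [ 0.    -0.024 -0.178] turn [-0.0001  0.0015 -0.001 ] rows 0.9 F [ 0.3 -0.8  0.6] q [ 10.  17. -22.   0. -51.  -1.]
```

View pics/s15c.png

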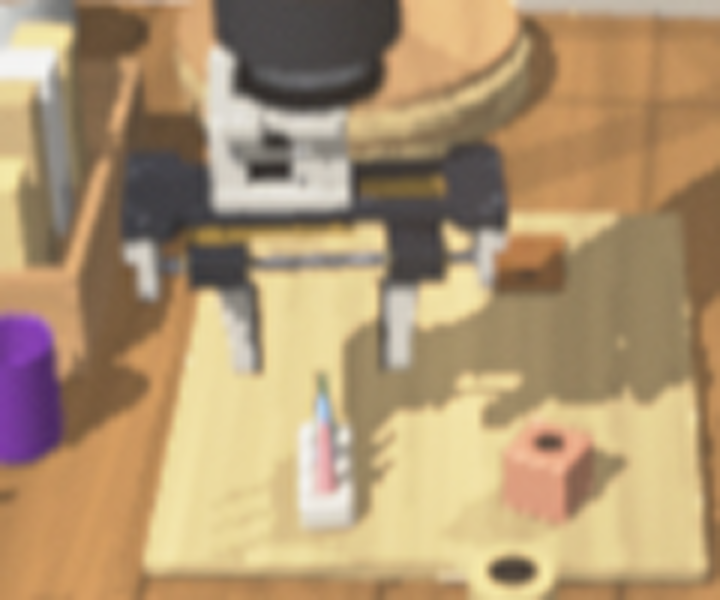

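```bash
python3 - <<'E'
from h import *
np.set_printoptions(suppress=True,linewidth=220)
s=load('s15.npz'); c=cloud(s)*1000
# left bracket ~ crop (148,290)-> px (274.5,158), right bracket (490,275)->(331.5,155.5), fingers tips (247,365)->(291,170.5),(397,365)->(316,170.5)
for nm,u,v in (("Lbr",274,158),("Rbr",331,155),("Lf",291,170),("Rf",316,170)):
    print(nm); 
    for r in range(v-3,v+4): print(r,[tuple(c[r,k].round().astype(int)) for k in (u-1,u,u+1)])
E
```

```text
Lbr
155 [(np.int64(647), np.int64(-43), np.int64(190)), (np.int64(644), np.int64(-44), np.int64(190)), (np.int64(642), np.int64(-46), np.int64(189))]
156 [(np.int64(647), np.int64(-40), np.int64(189)), (np.int64(645), np.int64(-43), np.int64(187)), (np.int64(642), np.int64(-44), np.int64(187))]
157 [(np.int64(648), np.int64(-44), np.int64(183)), (np.int64(646), np.int64(-47), np.int64(181)), (np.int64(642), np.int64(-43), np.int64(183))]
158 [(np.int64(648), np.int64(-42), np.int64(181)), (np.int64(645), np.int64(-42), np.int64(180)), (np.int64(642), np.int64(-43), np.int64(180))]
159 [(np.int64(649), np.int64(-44), np.int64(176)), (np.int64(645), np.int64(-40), np.int64(178)), (np.int64(642), np.int64(-41), np.int64(178))]
160 [(np.int64(718), np.int64(-315), np.int64(0)), (np.int64(714), np.int64(-317), np.int64(-1)), (np.int64(709), np.int64(-310), np.int64(3))]
161 [(np.int64(716), np.int64(-307), np.int64(1)), (np.int64(713), np.int64(-310), np.int64(-1)), (np.int64(709), np.int64(-309), np.int64(0))]
Rbr
152 [(np.int64(479), np.int64(-69), np.int64(193)), (np.int64(476), np.int
[... 2298 characters left out ...]
(-88), np.int64(118)), (np.int64(526), np.int64(-91), np.int64(116)), (np.int64(522), np.int64(-90), np.int64(117))]
170 [(np.int64(529), np.int64(-90), np.int64(112)), (np.int64(526), np.int64(-91), np.int64(112)), (np.int64(522), np.int64(-90), np.int64(113))]
171 [(np.int64(529), np.int64(-89), np.int64(110)), (np.int64(526), np.int64(-92), np.int64(108)), (np.int64(522), np.int64(-90), np.int64(109))]
172 [(np.int64(546), np.int64(-217), np.int64(20)), (np.int64(543), np.int64(-219), np.int64(19)), (np.int64(539), np.int64(-218), np.int64(19))]
173 [(np.int64(545), np.int64(-213), np.int64(18)), (np.int64(541), np.int64(-206), np.int64(23)), (np.int64(537), np.int64(-205), np.int64(24))]
```

send_rows --commands '[[0.3,[-0.003,-0.022,-0.08],[0,0.0015,-0.001]],[0.3,[-0.004,-0.003,-0.09],[0,0.0003,0]],[0.3,[-0.004,0,-0.08],[0,0.0003,0]],[0.3,[0,0,0],[0,0,0]]]'

```text
clock: 27.2
tool_pos: [0.571, -0.0982, 0.0241]
orientation: [-180.0, 0.5, -171.1]
force: [-0.3, 0.4, -1.0]
opening: 0.0616
```

```bash
python3 d.py .5675 -.1013 .002 188.6; python3 - <<'E'
from h import *
s=grab('side','s16');crop(s,250,110,370,210,6,'pics/s16c.png')
E
```

```text
t 27.2 shift [-0.014 -0.012 -0.088] turn [-0.0001  0.0014 -0.0009] rows 0.5 F [-0.3  0.4 -1. ] q [ 10.  21. -24.   0. -44.  -1.]
```

View pics/s16c.png

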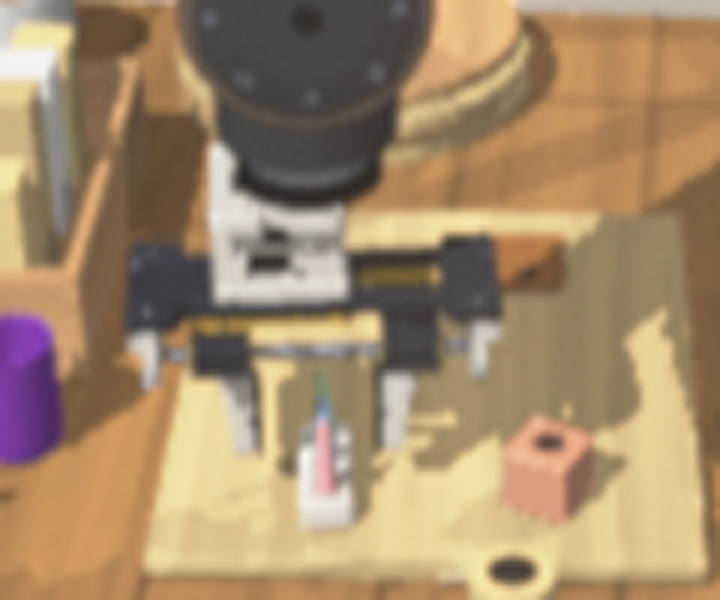

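send_rows --commands '[[0.3,[-0.014,-0.011,-0.035],[0,0.0013,-0.0009]],[0.3,[-0.003,-0.001,-0.03],[0,0.0003,0]],[0.3,[-0.003,0,-0.018],[0,0,0]]]'

```text
clock: 27.55
tool_pos: [0.5707, -0.1004, 0.0086]
orientation: [-180.0, 0.5, -171.3]
force: [-0.3, 0.5, 0.2]
opening: 0.0614
```

```bash
python3 d.py .5675 -.1013 .002 188.6; python3 - <<'E'
from h import *
s=grab('side','s17');crop(s,270,130,350,200,9,'pics/s17c.png')
c=cloud(s)*1000
for r in range(180,194): print(r,c[r,291].round(),c[r,315].round())
E
```

```text
t 27.55 shift [-0.013 -0.004 -0.026] turn [-0.0002  0.0013 -0.0003] rows 0.1 F [-0.3  0.5  0.2] q [  9.  23. -25.   0. -42.  -1.]
180 [607. -85.  73.] [530. -94.  71.]
181 [606. -81.  72.] [530. -89.  71.]
182 [607. -82.  68.] [531. -97.  61.]
183 [607. -83.  63.] [531. -95.  59.]
184 [607. -82.  59.] [530. -91.  57.]
185 [608. -83.  55.] [531. -98.  49.]
186 [608. -83.  51.] [531. -95.  47.]
187 [608. -80.  49.] [531. -93.  44.]
188 [607. -78.  46.] [531. -96.  38.]
189 [609. -83.  39.] [ 534. -118.   18.]
190 [ 613. -102.   21.] [ 533. -110.   19.]
191 [612. -95.  22.] [ 533. -103.   21.]
192 [611. -91.  20.] [532. -97.  21.]
193 [610. -86.  20.] [531. -92.  20.]
```

View pics/s17c.png

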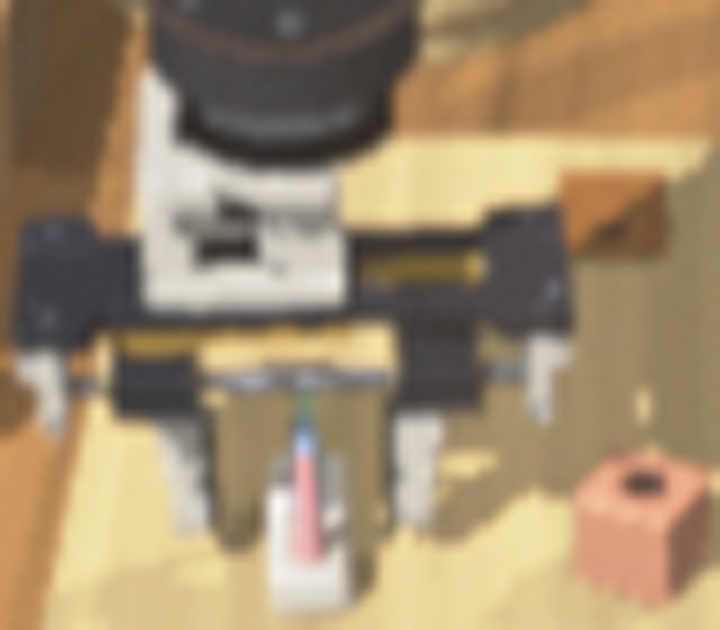

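send_rows --commands '[[0.3,[-0.013,-0.004,-0.022],[0,0.0013,-0.0003]],[0.3,[-0.005,0,-0.018],[0,0.0005,0]]]'

```text
clock: 27.8
tool_pos: [0.5656, -0.1015, -0.002]
orientation: [179.9, -0.2, -171.4]
force: [0.5, -1.2, 0.9]
opening: 0.0612
```

```bash
python3 d.py .5675 -.1013 .001 188.6
```

```text
t 27.8 shift [0.008 0.001 0.012] turn [-0.0002 -0.0006  0.0001] rows 0.1 F [ 0.5 -1.2  0.9] q [  9.  23. -25.  -0. -41.  -1.]
```

send_rows --commands '[[0.3,[0.006,0,0.012],[0,-0.0005,0]],[1,[0,0,0],[0,0,0]],[1,[0,0,0],[0,0,0]],[1,[0,0,0],[0,0,0]],[1,[0,0,0],[0,0,0]],[1,[0,0,0],[0,0,0]],[1,[0,0,0],[0,0,0]],[1,[0,0,0],[0,0,0]],[1,[0,0,0],[0,0,0]],[1,[0,0,0],[0,0,0]],[1,[0,0,0],[0,0,0]],[1,[0,0,0],[0,0,0]]]'

```text
clock: 29.0
tool_pos: [0.5671, -0.1017, 0.0009]
orientation: [179.9, -0.0, -171.4]
force: [-0.5, 0.5, 0.3]
opening: 0.0273
```

```bash
python3 d.py .5675 -.1013 .001 188.6
```

```text
t 29.0 shift [0.001 0.002 0.   ] turn [-0.0002 -0.0001  0.0001] rows 0.0 F [-0.5  0.5  0.3] q [  9.  23. -25.  -0. -42.  -1.]
```

send_rows --commands '[[1,[0,0,0.06],[0,0,0]],[1,[0,0,0.12],[0,0,0]],[1,[0,0,0.14],[0,0,0]],[1,[0,0,0.14],[0,0,0]],[1,[0,0.03,0.14],[0,0,0.005]],[1,[0,0.08,0.1],[0,0,0.01]],[1,[0,0.13,0.03],[0,0,0.012]],[1,[0,0.14,0],[0,0,0.012]],[1,[0,0.14,0],[0,0,0.012]],[1,[0,0.14,0],[0,0,0.012]],[1,[0,0.14,0],[0,0,0.012]],[1,[0,0.14,0],[0,0,0.012]]]'

```text
clock: 30.2
tool_pos: [0.5619, 0.1374, 0.1905]
orientation: [179.9, -0.2, -139.4]
force: [-0.4, 0.0, -1.0]
opening: 0.0277
```

```bash
python3 d.py .558 .2785 .18 232
```

```text
t 30.2 shift [-0.015  0.564 -0.042] turn [ 0.0003 -0.0005  0.0317] rows 2.8 F [-0.4  0.  -1. ] q [ 33.  12. -13.  -0. -66.   7.]
```

send_rows --commands '[[1,[0,0.13,0],[0,0,0.01]],[1,[-0.005,0.13,0],[0,0,0.01]],[1,[-0.005,0.12,0],[0,0,0.008]],[1,[-0.005,0.08,0],[0,0,0]],[1,[0,0.03,-0.03],[0,0,0]],[1,[0,0,0],[0,0,0]]]'

```text
clock: 30.8
tool_pos: [0.5556, 0.2686, 0.1811]
orientation: [179.9, -0.3, -128.7]
force: [0.9, -1.2, -1.9]
opening: 0.0278
```

```bash
python3 d.py .558 .2785 .1 232
```

```text
t 30.8 shift [ 0.009  0.04  -0.324] turn [ 0.0004 -0.0008  0.0019] rows 1.6 F [ 0.9 -1.2 -1.9] q [ 44.  16.  -8.  -0. -66.   8.]
```

send_rows --commands '[[1,[0.003,0.02,-0.06],[0.0004,-0.0008,0.001]],[1,[0,0.015,-0.09],[0,0,0.0009]],[1,[0,0,-0.1],[0,0,0]],[1,[0,0,-0.08],[0,0,0]],[1,[0,0,-0.04],[0,0,0]],[1,[0,0,0],[0,0,0]]]'

```text
clock: 31.4
tool_pos: [0.557, 0.2708, 0.0863]
orientation: [-180.0, -0.0, -128.5]
force: [-0.2, -0.3, -0.6]
opening: 0.0277
```

```bash
python3 d.py .558 .2785 .05 232; python3 - <<'E'
from h import *
s=grab('side','s18');crop(s,220,160,380,300,4.5,'pics/s18c.png')
E
```

```text
t 31.4 shift [ 0.004  0.031 -0.145] turn [0.0002 0.     0.0015] rows 0.7 F [-0.2 -0.3 -0.6] q [ 44.  21. -15.   0. -54.   7.]
```

View pics/s18c.png

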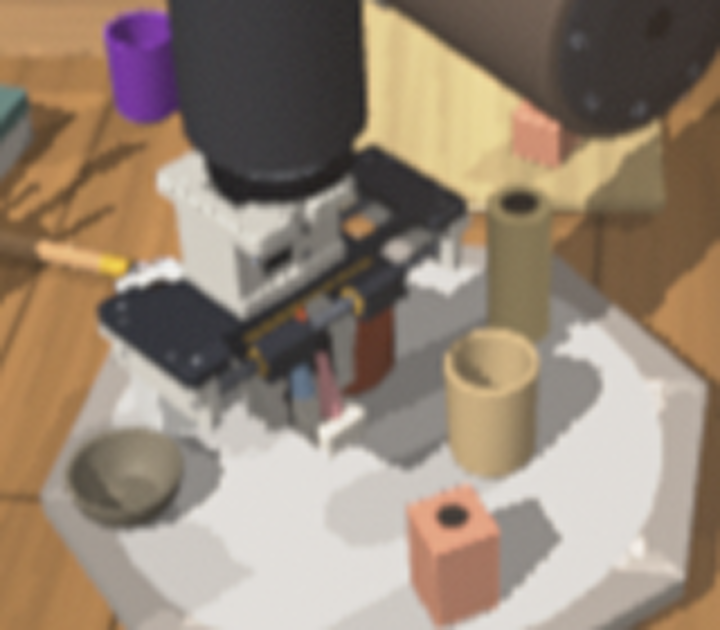

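send_rows --commands '[[1,[0.004,0.03,-0.05],[0,0,0.0015]],[1,[0,0.004,-0.05],[0,0,0]],[1,[0,0,-0.03],[0,0,0]]]'

```text
clock: 31.75
tool_pos: [0.5608, 0.2813, 0.0562]
orientation: [-179.8, 0.4, -128.0]
force: [-0.8, 0.4, -1.8]
opening: 0.0278
```

```bash
python3 d.py .558 .2785 .023 232; python3 - <<'E'
from h import *
s=grab('side','s19');crop(s,220,160,380,300,4.5,'pics/s19c.png')
np.set_printoptions(suppress=True,linewidth=200)
c=cloud(s)*1000
# lowest body points above tumbler region near inward end
m=(c[...,2]>105)&(c[...,2]<220)&(abs(c[...,0]-.50*1000)<45)&(abs(c[...,1]-200)<45)
P=c[m]; print(len(P)); P=P[P[:,2].argsort()][:25]; print(P.round())
E
```

```text
t 31.75 shift [-0.011 -0.011 -0.133] turn [-0.0006  0.001  -0.0001] rows 0.7 F [-0.8  0.4 -1.8] q [ 45.  23. -16.   0. -50.   7.]
444
[[468. 210. 105.]
 [473. 215. 105.]
 [477. 219. 105.]
 [527. 181. 106.]
 [479. 227. 106.]
 [525. 177. 106.]
 [463. 207. 106.]
 [458. 207. 106.]
 [455. 207. 106.]
 [475. 216. 107.]
 [460. 207. 107.]
 [473. 213. 107.]
 [524. 182. 107.]
 [479. 225. 107.]
 [522. 174. 107.]
 [468. 209. 108.]
 [460. 205. 108.]
 [470. 214. 108.]
 [479. 223. 109.]
 [463. 207. 109.]
 [455. 202. 109.]
 [465. 211. 110.]
 [468. 208. 110.]
 [455. 206. 110.]
 [478. 239. 110.]]
```

View pics/s19c.png

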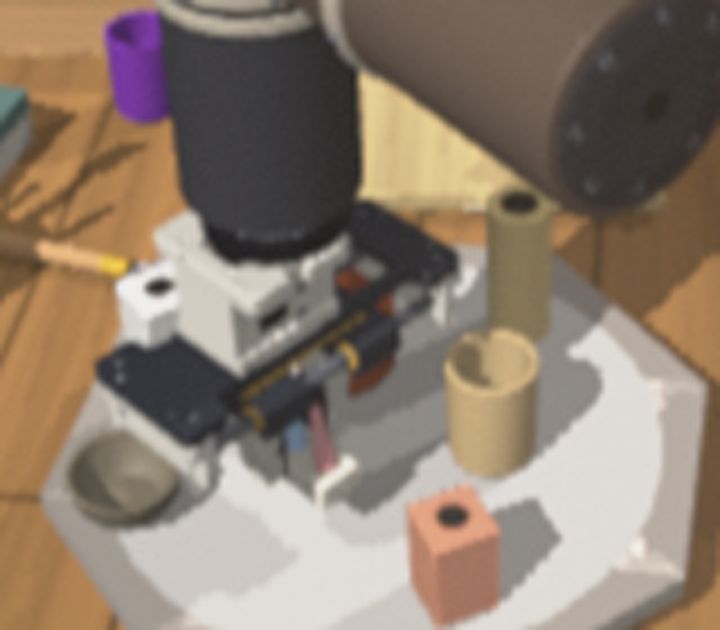

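send_rows --commands '[[1,[-0.011,-0.011,-0.03],[-0.0028,0.0027,0]],[1,[-0.003,-0.002,-0.035],[0,0.0002,0]]]'

```text
clock: 32.0
tool_pos: [0.5569, 0.2779, 0.0385]
orientation: [179.9, -1.2, -128.0]
force: [-0.5, 0.2, -0.9]
opening: 0.0275
```

```bash
python3 d.py .558 .2785 .025 232; python3 - <<'E'
from h import *
s=grab('side','s20');crop(s,220,160,380,300,4.5,'pics/s20c.png')
E
```

```text
t 32.0 shift [ 0.004  0.002 -0.054] turn [ 0.0025 -0.0022 -0.0001] rows 0.3 F [-0.5  0.2 -0.9] q [ 45.  25. -16.   0. -50.   7.]
```

View pics/s20c.png

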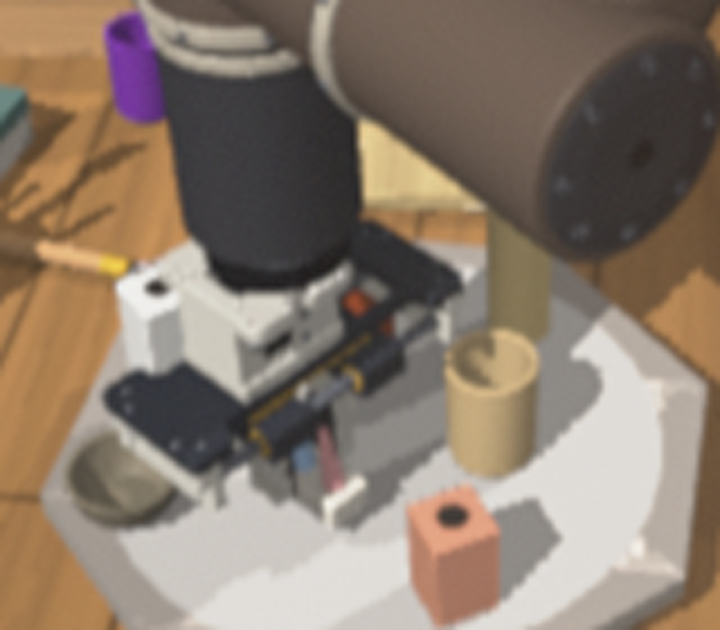

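```bash
python3 - <<'E'
from h import *
np.set_printoptions(suppress=True,linewidth=200)
s=load('s20.npz'); c=cloud(s)*1000
for u,v in ((350,214),(340,206),(330,198),(318,232),(319,230),(318,228),(320,225),(317,233)): print(u,v,c[v,u].round())
m=np.zeros(c.shape[:2],bool); m[160:225,290:385]=1
m&=(c[...,2]>150)&(c[...,2]<600)&(c[...,0]<520)
P=c[m];P=P[P[:,2].argsort()];print(len(P),P[:8].round())
E
```

```text
350 214 [397. 485. 411.]
340 206 [412. 500. 438.]
330 198 [429. 490. 445.]
318 232 [482. 238. 146.]
319 230 [479. 241. 155.]
318 228 [481. 241. 162.]
320 225 [477. 239. 170.]
317 233 [485. 237. 142.]
4218 [[515. 228. 165.]
 [518. 229. 165.]
 [512. 234. 166.]
 [518. 227. 167.]
 [509. 235. 168.]
 [475. 235. 170.]
 [512. 234. 170.]
 [472. 231. 170.]]
```

send_rows --commands '[[1,[0.003,0.002,-0.022],[0,0,0]]]'

```text
clock: 32.15
tool_pos: [0.557, 0.278, 0.0313]
orientation: [179.9, -1.2, -128.0]
force: [-0.0, -0.3, -0.2]
opening: 0.0278
```

send_rows --commands '[[1,[-0.002,0,-0.018],[0,0,0]]]'

```text
clock: 32.25
tool_pos: [0.5565, 0.2779, 0.026]
orientation: [179.9, -1.3, -128.0]
force: [-0.6, -0.0, -0.3]
opening: 0.0277
```

send_rows --commands '[[1,[-0.002,0,-0.012],[0,0,0]]]'

```text
clock: 32.35
tool_pos: [0.556, 0.2778, 0.0229]
orientation: [179.9, -1.3, -128.0]
force: [-8.6, -3.7, 28.3]
opening: 0.0274
```

Contact at the predicted height. Level out a little, release partway, and lift straight up.

send_rows --commands '[[1,[0,0,0.008],[0,0,0]],[0.8,[0,0,0],[0,0,0]],[0.6,[0,0,0],[0,0,0]],[0.45,[0,0,0],[0,0,0]],[0.45,[0,0,0],[0,0,0]],[0.45,[0,0,0],[0,0,0]],[0.45,[0,0,0.04],[0,0,0]],[0.45,[0,0,0.1],[0,0,0]],[0.45,[0,0,0.12],[0,0,0]],[0.45,[0,0,0.14],[0,0,0]],[0.4,[0,0,0.14],[0,0,0]],[0.3,[0,0,0.1],[0,0,0]]]'

```text
clock: 33.55
tool_pos: [0.5536, 0.2754, 0.1903]
orientation: [179.9, -1.6, -128.0]
force: [1.2, 0.2, -0.1]
opening: 0.056
```

```bash
python3 d.py .445 -.1013 .15 156.3; python3 - <<'E'
from h import *
s=grab('side','s21');crop(s,220,160,380,300,4.5,'pics/s21c.png')
E
```

```text
t 33.55 shift [-0.434 -1.507 -0.161] turn [ 0.0008 -0.0048 -0.2103] rows 8.8 F [ 1.2  0.2 -0.1] q [ 45.  17.  -6.   0. -69.   7.]
```

View pics/s21c.png

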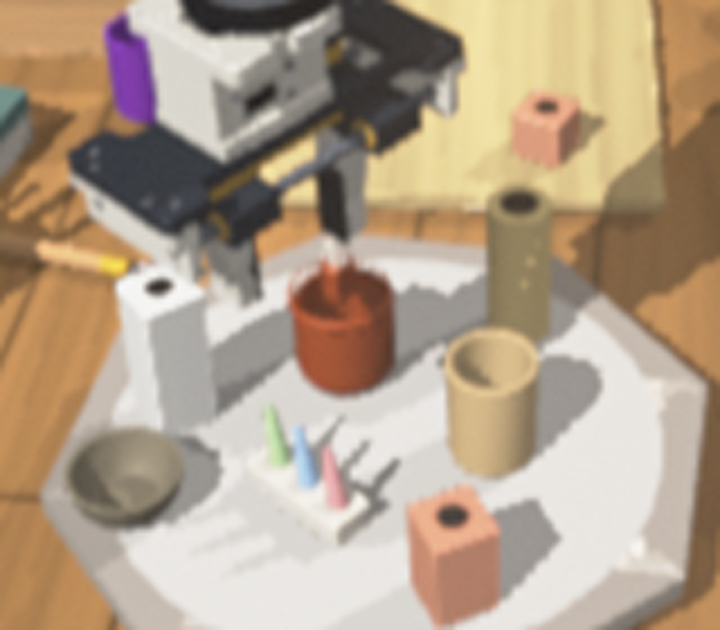

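```bash
python3 - <<'E'
from h import *
def ana(s,roi,h,lo,nm,view):
    x0,y0,x1,y1=roi; f=10
    im=cv2.resize(s["color"][y0:y1,x0:x1],None,fx=f,fy=f,interpolation=cv2.INTER_CUBIC)
    hsv=cv2.cvtColor(im,cv2.COLOR_BGR2HSV); H,S,V=[hsv[...,i].astype(int) for i in range(3)]
    m=(((H<14)|(H>174))&(S>55)&(V>lo)).astype(np.uint8)
    m=cv2.morphologyEx(m,cv2.MORPH_CLOSE,np.ones((35,35))); m=cv2.morphologyEx(m,cv2.MORPH_OPEN,np.ones((15,15)))
    ct=max(cv2.findContours(m,0,1)[0],key=cv2.contourArea)
    vis=im.copy(); cv2.drawContours(vis,[ct],-1,(255,0,0),1)
    P=ray(s,(ct[:,0]+.5)/f-.5+[x0,y0],h)[:,:2]*1000
    r=cv2.minAreaRect(P.astype(np.float32)); M=cv2.moments(P.astype(np.float32).reshape(-1,1,2))
    c=np.array([M['m10'],M['m01']])/M['m00']; d=P-np.array(r[0])
    # 4-fold phase of radius over angle
    a=np.linspace(0,2*np.pi,720,endpoint=False);th=np.arctan2(d[:,1],d[:,0]);o=np.argsort(th)
    rr=np.interp(a,th[o],np.hypot(*d.T)[o],period=2*np.pi)
    ph=np.degrees(np.angle((rr*np.exp(4j*a)).sum()))/4-45
    print(nm,lo,"rect",np.round(r[0],1),np.round(r[1],1),round(r[2],1),"cen",c.round(1),"4fold side angle mod90",round(ph%90,1))
    cv2.imwrite(f"pics/{view}.png",vis)
s=load("top0.npz"); t=load("t14.npz")
for lo in (165,180,195,205): ana(s,(172,192,206,224),.102,lo,"short",f"v_short{lo}"); 
for lo in (165,180,195,205): ana(s,(343,200,373,230),.056,lo,"block",f"v_block{lo}")
for lo in (180,195,205): ana(t,(172,192,206,224),.102,lo,"short t14",f"v_shortb{lo}")
a=cv2.imread("pics/v_short195.png");b=cv2.imread("pics/v_block195.png");cv2.imwrite("pics/vv.png",np.hstack([a[:300,:300],b[:300,:300]]))
E
```

```text
short 165 rect [465.6 337.8] [38.3 38.1] 31.0 cen [465.8 338.3] 4fold side angle mod90 30.9
short 180 rect [465.5 338.3] [37.8 37.1] 31.0 cen [465.8 338.6] 4fold side angle mod90 31.0
short 195 rect [465.8 339. ] [36.8 36.1] 31.0 cen [465.9 339. ] 4fold side angle mod90 31.0
short 205 rect [466.  339.2] [36.2 35.6] 31.1 cen [466.  339.2] 4fold side angle mod90 31.1
block 165 rect [ 445.1 -101.1] [39.2 37.6] 65.9 cen [ 445.  -101.1] 4fold side angle mod90 65.9
block 180 rect [ 445.4 -101. ] [38.8 37.2] 65.7 cen [ 445.3 -101. ] 4fold side angle mod90 65.7
block 195 rect [ 445.7 -100.8] [38.1 36.7] 65.8 cen [ 445.6 -100.9] 4fold side angle mod90 65.9
block 205 rect [ 445.8 -100.8] [37.3 36.5] 65.9 cen [ 445.7 -101.1] 4fold side angle mod90 65.8
short t14 180 rect [465.  336.8] [39.2 37.2] 29.1 cen [464.  333.7] 4fold side angle mod90 35.7
short t14 195 rect [465.3 337.2] [38.3 36.8] 29.1 cen [464.  333.9] 4fold side angle mod90 34.6
short t14 205 rect [465.6 337.8] [36.8 36.5] 31.3 cen [463.7 333.6] 4fold side angle mod90 34.5
```

View pics/vv.png

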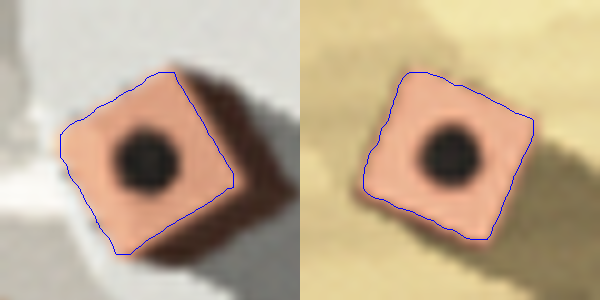

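send_rows --commands '[[0.1,[-0.02,-0.07,0],[0.002,-0.004,0.004]],[0,[-0.04,-0.13,0],[0,0,0.004]],[0,[-0.045,-0.15,0],[0,0,0.004]],[0,[-0.045,-0.15,0],[0,0,0.004]],[0,[-0.045,-0.15,0],[0,0,0.004]],[0,[-0.045,-0.15,0],[0,0,0.004]],[0,[-0.045,-0.15,0],[0,0,0.004]],[0,[-0.045,-0.15,0],[0,0,0.004]],[0,[-0.045,-0.15,0],[0,0,0.004]],[0,[-0.03,-0.11,-0.04],[0,0,0.002]],[0,[-0.01,-0.06,-0.05],[0,0,0]],[0,[0,0,0],[0,0,0]]]'

```text
clock: 34.8
tool_pos: [0.4468, -0.0895, 0.1828]
orientation: [-178.6, 1.0, -113.5]
force: [0.4, 0.5, 1.1]
opening: 0.0877
```

```bash
python3 d.py .4451 -.1012 .1 245.8; python3 - <<'E'
from h import *
s=grab('top','t22');crop(s,160,115,315,265,5,'pics/t22c.png')
E
```

```text
t 34.8 shift [-0.007 -0.047 -0.331] turn [-0.001   0.0045 -0.002 ] rows 1.7 F [0.4 0.5 1.1] q [ 14.  -1. -28.   0. -61.  53.]
```

View pics/t22c.png

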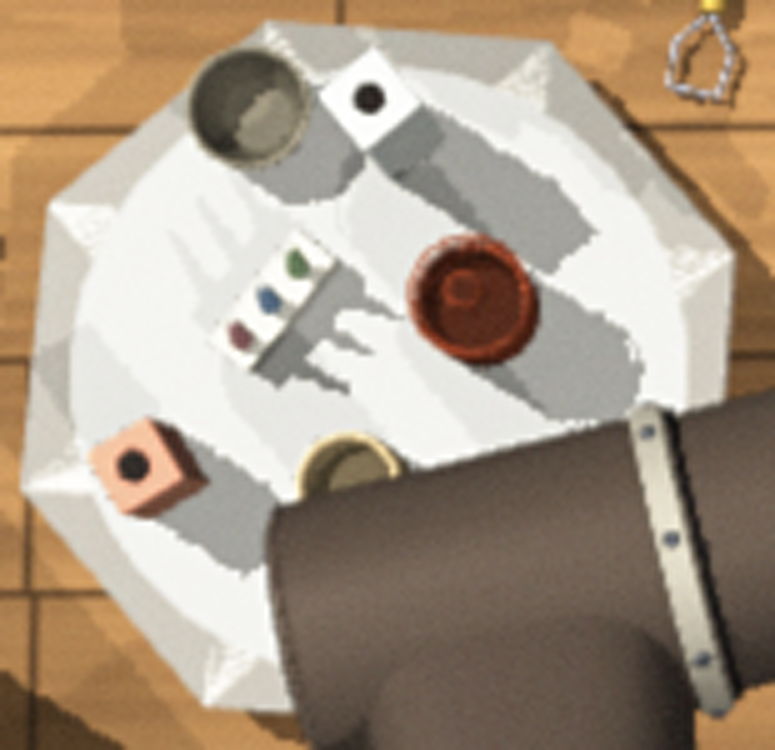

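send_rows --commands '[[0,[-0.004,-0.025,-0.06],[-0.0005,0.0025,-0.001]],[0,[-0.004,-0.018,-0.1],[-0.0005,0.002,-0.001]],[0,[-0.004,0,-0.12],[0,0,0]],[0,[-0.004,0,-0.12],[0,0,0]],[0,[-0.004,0,-0.1],[0,0,0]],[0,[0,0,-0.05],[0,0,0]],[0,[0,0,0],[0,0,0]]]'

```text
clock: 35.55
tool_pos: [0.4462, -0.0961, 0.0425]
orientation: [-179.8, 0.1, -113.9]
force: [-1.1, 0.2, -0.9]
opening: 0.0877
```

```bash
python3 d.py .4451 -.1012 0 245.8
```

```text
t 35.55 shift [-0.005 -0.02  -0.17 ] turn [ 0.0001  0.0007 -0.0007] rows 0.9 F [-1.1  0.2 -0.9] q [ 13.  10. -38.   0. -42.  53.]
```

send_rows --commands '[[0,[-0.006,-0.018,-0.06],[0,0.0007,-0.0007]],[0,[-0.004,-0.003,-0.06],[0,0.0003,0]],[0,[-0.003,0,-0.045],[0,0,0]]]'

```text
clock: 35.85
tool_pos: [0.4466, -0.0996, 0.0024]
orientation: [-179.9, -0.0, -114.0]
force: [0.0, 0.3, 0.1]
opening: 0.0877
```

```bash
python3 d.py .4451 -.1012 0 245.8; python3 - <<'E'
from h import *
s=grab('side','s23');crop(s,290,130,410,220,6,'pics/s23c.png')
E
```

```text
t 35.85 shift [-0.006 -0.006 -0.009] turn [ 0.0001  0.0002 -0.0005] rows 0.1 F [0.  0.3 0.1] q [ 12.  14. -40.   0. -36.  54.]
```

View pics/s23c.png

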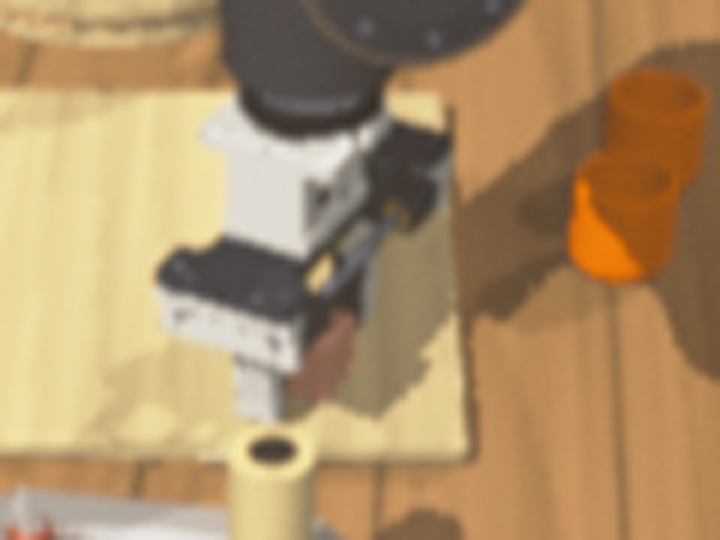

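send_rows --commands '[[0.3,[-0.006,-0.006,-0.006],[0,0,-0.0005]],[1,[0,0,0],[0,0,0]],[1,[0,0,0],[0,0,0]],[1,[0,0,0],[0,0,0]],[1,[0,0,0],[0,0,0]],[1,[0,0,0],[0,0,0]],[1,[0,0,0],[0,0,0]],[1,[0,0,0],[0,0,0]],[1,[0,0,0],[0,0,0]],[1,[0,0,0],[0,0,0]],[1,[0,0,0],[0,0,0]],[1,[0,0,0],[0,0,0]]]'

```text
clock: 37.1
tool_pos: [0.4467, -0.1002, 0.0026]
orientation: [-179.8, 0.1, -114.1]
force: [-0.9, 0.9, 0.6]
opening: 0.0377
```

```bash
python3 d.py .4451 -.1012 0 245.8; python3 d.py .4655 .338 .18 211
```

```text
t 37.1 shift [-0.006 -0.004 -0.01 ] turn [ 0.0001  0.0005 -0.0002] rows 0.1 F [-0.9  0.9  0.6] q [ 12.  14. -41.   0. -35.  54.]
t 37.1 shift [0.075 1.753 0.71 ] turn [ 0.0002  0.0005 -0.0969] rows 9.5 F [-0.9  0.9  0.6] q [ 12.  14. -41.   0. -35.  54.]
```

send_rows --commands '[[1,[0,0,0.06],[0,0,0]],[1,[0,0,0.12],[0,0,0]],[1,[0,0,0.15],[0,0,0]],[1,[0,0,0.15],[0,0,0]],[1,[0,0.03,0.15],[0,0,-0.005]],[1,[0.005,0.09,0.11],[0,0,-0.01]],[1,[0.005,0.13,0.03],[0,0,-0.01]],[1,[0.005,0.14,0],[0,0,-0.01]],[1,[0.005,0.14,0],[0,0,-0.01]],[1,[0.005,0.14,0],[0,0,-0.01]],[1,[0.005,0.14,0],[0,0,-0.01]],[1,[0.005,0.14,0],[0,0,-0.01]]]'

```text
clock: 38.3
tool_pos: [0.449, 0.142, 0.2021]
orientation: [179.8, 0.1, -142.6]
force: [0.5, -0.2, -1.7]
opening: 0.038
```

```bash
python3 d.py .466 .337 .18 211
```

```text
t 38.3 shift [ 0.068  0.78  -0.089] turn [-0.0008 -0.     -0.0177] rows 3.9 F [ 0.5 -0.2 -1.7] q [ 41.   1. -24.  -0. -65.  -4.]
```

send_rows --commands '[[1,[0.012,0.14,0],[-0.0004,0,-0.004]],[1,[0.012,0.14,0],[-0.0004,0,-0.004]],[1,[0.012,0.14,0],[0,0,-0.004]],[1,[0.012,0.14,0],[0,0,-0.003]],[1,[0.01,0.11,0],[0,0,-0.002]],[1,[0.005,0.06,0],[0,0,0]],[1,[0,0.02,0],[0,0,0]],[1,[0,0,0],[0,0,0]]]'

```text
clock: 39.1
tool_pos: [0.4616, 0.3397, 0.1987]
orientation: [-180.0, -0.3, -148.9]
force: [-0.3, -0.7, -2.0]
opening: 0.0378
```

```bash
python3 d.py .466 .337 .12 211
```

```text
t 39.1 shift [ 0.018 -0.011 -0.315] turn [ 0.0006 -0.0007 -0.0003] rows 1.6 F [-0.3 -0.7 -2. ] q [ 56.  11. -12.  -0. -67. -25.]
```

send_rows --commands '[[1,[0.008,-0.005,-0.06],[0.0006,-0.0007,-0.0003]],[1,[0.006,-0.004,-0.1],[0,0,0]],[1,[0,0,-0.1],[0,0,0]],[1,[0,0,-0.05],[0,0,0]],[1,[0,0,0],[0,0,0]]]'

```text
clock: 39.6
tool_pos: [0.4652, 0.3321, 0.1208]
orientation: [179.9, 0.1, -149.1]
force: [-0.2, 0.3, -0.8]
opening: 0.0378
```

```bash
python3 d.py .466 .337 .0866 211; python3 - <<'E'
from h import *
s=grab('side','s24');crop(s,250,190,370,310,5,'pics/s24c.png')
E
```

```text
t 39.6 shift [ 0.003  0.02  -0.137] turn [-0.0003  0.0002  0.0004] rows 0.7 F [-0.2  0.3 -0.8] q [ 55.  15. -19.  -0. -56. -24.]
```

View pics/s24c.png

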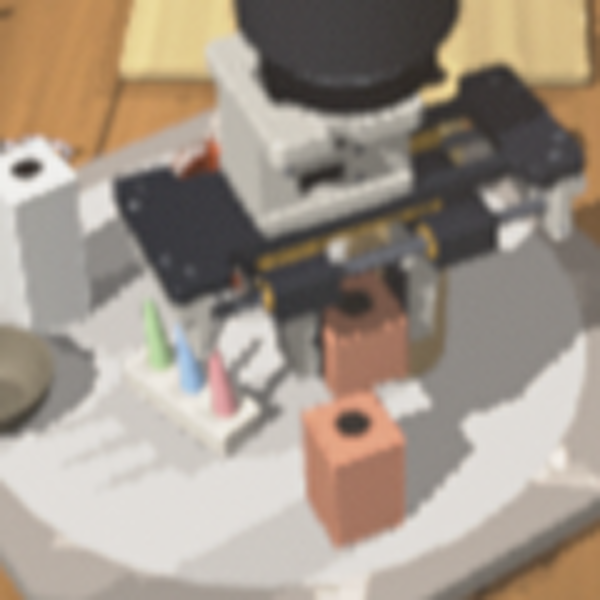

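send_rows --commands '[[1,[0.003,0.018,-0.04],[0,0,0.0004]],[1,[0,0.003,-0.04],[0,0,0]],[1,[0,0,-0.025],[0,0,0]]]'

```text
clock: 39.95
tool_pos: [0.4683, 0.3396, 0.0976]
orientation: [179.8, 0.5, -149.0]
force: [0.2, -0.2, -2.1]
opening: 0.0377
```

```bash
python3 d.py .466 .337 .0866 211
```

```text
t 39.95 shift [-0.009 -0.01  -0.044] turn [-0.0012  0.001  -0.0001] rows 0.2 F [ 0.2 -0.2 -2.1] q [ 55.  16. -20.   0. -53. -24.]
```

send_rows --commands '[[1,[-0.009,-0.01,-0.012],[-0.0012,0.001,0]]]'

```text
clock: 40.05
tool_pos: [0.4658, 0.337, 0.094]
orientation: [-180.0, -0.0, -149.0]
force: [0.4, -0.8, -1.3]
opening: 0.0381
```

send_rows --commands '[[1,[-0.001,-0.001,-0.014],[0,0,0]]]'

```text
clock: 40.15
tool_pos: [0.4655, 0.3367, 0.0902]
orientation: [-180.0, -0.1, -148.9]
force: [0.1, -0.4, -0.7]
opening: 0.0379
```

```bash
python3 d.py .466 .337 .0866 211; python3 - <<'E'
from h import *
s=grab('side','s25');crop(s,280,210,370,310,6,'pics/s25c.png')
E
```

```text
t 40.15 shift [ 0.002  0.001 -0.014] turn [ 0.0002 -0.0001 -0.0002] rows 0.1 F [ 0.1 -0.4 -0.7] q [ 55.  17. -21.  -0. -53. -24.]
```

View pics/s25c.png

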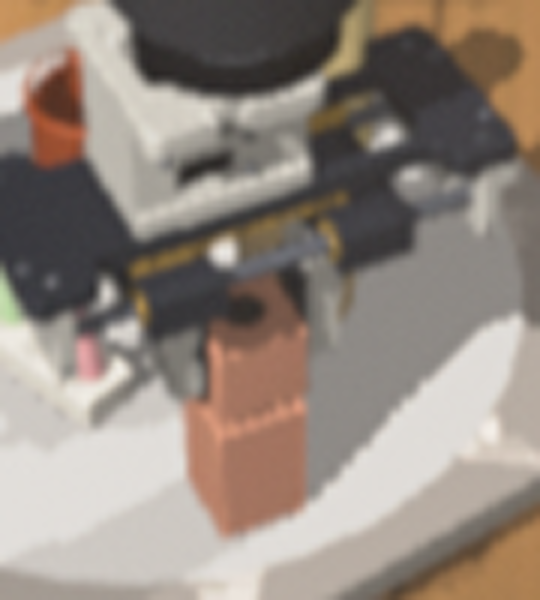

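send_rows --commands '[[1,[0.001,0.001,-0.01],[0,0,0]]]'

```text
clock: 40.3
tool_pos: [0.4656, 0.3369, 0.0871]
orientation: [-180.0, -0.1, -148.9]
force: [0.2, 0.6, -0.6]
opening: 0.0383
```

send_rows --commands '[[1,[0,0,-0.009],[0,0,0]]]'

```text
clock: 40.4
tool_pos: [0.4656, 0.3369, 0.0865]
orientation: [-179.9, -0.1, -148.9]
force: [-14.2, -5.1, 31.3]
opening: 0.0377
```

Contact. Release and lift straight up, then move clear.

send_rows --commands '[[1,[0,0,0.004],[0,0,0]],[0.8,[0,0,0],[0,0,0]],[0.5,[0,0,0],[0,0,0]],[0.35,[0,0,0],[0,0,0]],[0.35,[0,0,0],[0,0,0]],[0.35,[0,0,0.04],[0,0,0]],[0.35,[0,0,0.1],[0,0,0]],[0.35,[0,0,0.12],[0,0,0]],[0.35,[0,0,0.12],[0,0,0]],[0.35,[0,0,0.1],[0,0,0]],[0.35,[0,-0.1,0.02],[0,0,0]],[0.35,[0,-0.16,0],[0,0,0]]]'

```text
clock: 41.6
tool_pos: [0.4663, 0.2728, 0.221]
orientation: [-179.9, 0.1, -148.7]
force: [0.1, -0.8, -0.6]
opening: 0.0569
```

send_rows --commands '[[0.3,[0,-0.16,0],[0,0,0]],[0.3,[0,-0.16,0],[0,0,0]],[0.3,[0,-0.16,0],[0,0,0]],[0.3,[0,-0.16,0],[0,0,0]],[0.3,[0,-0.16,0],[0,0,0]],[0.3,[0,-0.16,0],[0,0,0]],[0.3,[0,-0.16,0],[0,0,0]],[0.3,[0,-0.16,0],[0,0,0]],[0.3,[0,-0.16,0],[0,0,0]],[0.3,[0,-0.16,0],[0,0,0]],[0.3,[0,-0.1,0],[0,0,0]],[0.3,[0,0,0],[0,0,0]]]'

```text
clock: 42.8
tool_pos: [0.4558, -0.1783, 0.2249]
orientation: [-179.9, 0.3, -148.8]
force: [-0.1, 0.6, 0.1]
opening: 0.0614
```

```bash
python3 - <<'E'
from h import *
from plant import sensors
print(sensors.get_obs()["tool_pos"],sensors.get_obs()["force"])
s=grab('top','t26');crop(s,160,115,315,265,5,'pics/t26c.png')
s=grab('side','s26');crop(s,220,160,380,300,4.5,'pics/s26c.png')
E
```

```text
[ 0.45583345 -0.17827511  0.22493986] [-0.09152074  0.55086765  0.13688432]
```

View pics/t26c.png

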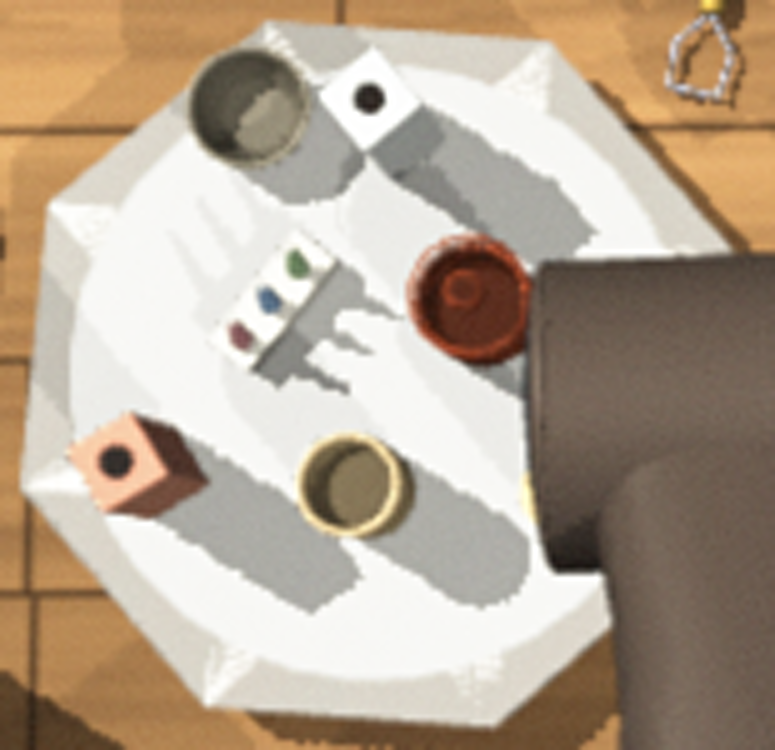

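View pics/s26c.png

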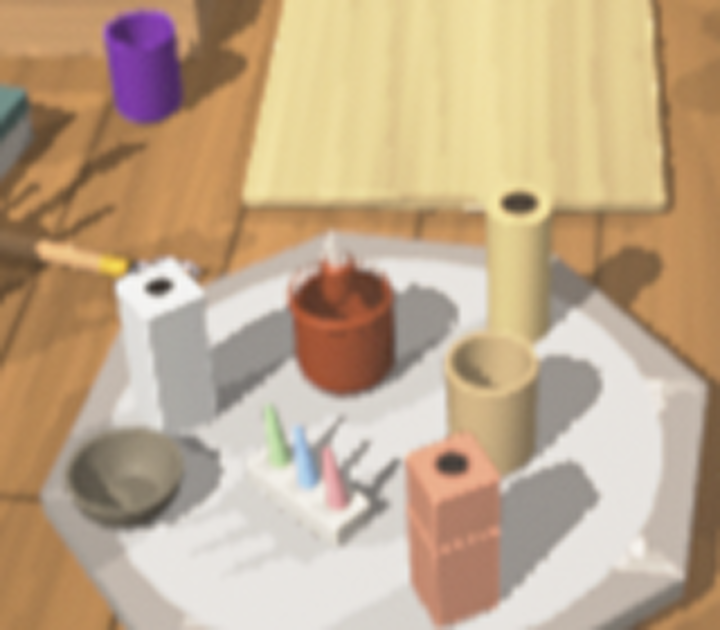

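```bash
python3 - <<'E'
from h import *
s=load('t26.npz')
cv=lambda x,y:[160+(x+.5)/5-.5,115+(y+.5)/5-.5]
A=np.array([.448,.1175]);B=np.array([.6468,.2125]);D=np.array([.4655,.338])
hsv=cv2.cvtColor(s["color"],cv2.COLOR_BGR2HSV);V=hsv[...,2].astype(int)
bl=[b for b in blobs(s,(V<75).astype(np.uint8),(175,200,192,214),8)]
blk=ray(s,bl[0][1],.14)[0,:2]
obj={"jar":(np.array([.5506,.167])),"knob":ray(s,cv(463,288),.128)[0,:2],"lidring":ray(s,cv(473,299),.104)[0,:2],"tumbler":ray(s,cv(356,485),.112)[0,:2],
"plaque":ray(s,cv(275,302),.058)[0,:2],"block":blk,"dish":ray(s,cv(250,107),.07)[0,:2]}
for k,p in obj.items(): print(k,p.round(4),"d round,sq,short",[round(float(np.linalg.norm(p-q)),4) for q in (A,B,D)])
a=load('top0.npz'); d=cv2.absdiff(a["color"],s["color"])[120:150,196:222]; print("dish diff mean",d.mean())
E
```

```text
jar [0.5506 0.167 ] d round,sq,short [0.1139, 0.1064, 0.191]
knob [0.5522 0.1675] d round,sq,short [0.1156, 0.1047, 0.1913]
lidring [0.5497 0.1654] d round,sq,short [0.1124, 0.1079, 0.192]
tumbler [0.4544 0.2233] d round,sq,short [0.106, 0.1927, 0.1153]
plaque [0.5548 0.2758] d round,sq,short [0.191, 0.1117, 0.1088]
block [0.4653 0.3366] d round,sq,short [0.2198, 0.2199, 0.0014]
dish [0.6572 0.2876] d round,sq,short [0.2696, 0.0758, 0.1983]
dish diff mean 26.05854700854701
```

```bash
python3 -c "
from plant import order
print(order.close_job())"
```

```text
the job is handed in; nothing more can be done
None
```

The shelf is loaded and the job was handed in at about 43 s. The jar, lid, tumbler, cone pack and loose post piece are all placed. The look-alikes and the wooden rib were left alone.

**Final camera checks:**

| Item | Measured result | Tolerance |
|---|---|---|
| Jar | 114 mm and 106 mm from the two tall posts, 191 mm from the short post (measured before the lid went on) | under 125 mm; 175.5–205.5 mm |
| Lid | seated; knob about 2 mm off the jar's axis | 6 mm |
| Tumbler | 106 mm and 115 mm from its posts, 193 mm from the third | same as jar |
| Cone pack | 112 mm and 109 mm from its posts, 191 mm from the third | same as jar |
| Loose piece | about 1.5 mm off the short post's centre; set down at the short post's angle, sides in line by eye | 8 mm; 0.2 rad |
| Dish | centre measured within 1 mm of where it started | 15 mm |

The final side view shows everything standing upright, and the gripper ended clear over the wooden board.

**What disagreed or went wrong:**
- **Fingertip height:** the real fingertips sit about 25–28 mm above the TCP height the robot reports. Because of this my first close on the lid knob missed, so I measured the offset in the side view and gripped again. The jar had already been gripped near its rim for the same reason, with no harm done.
- **Dish brightness:** a raw picture comparison around the dish differs between the first and last views (mean 26). I took this as a change in lighting, because its measured position did not move.

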